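Put the rod caddy back among the parts boxes and fill it

TASK

Slide the parts boxes in the tray apart to open a gap in the middle of the tight row, between the second and the third box, and put the wooden rod caddy into that gap, standing square in line with the boxes with its end pushed up to the tray's back wall. Then take every rod out of the drying block and drop it upright into a free well of the caddy, right down to the bottom so that its dark ring is level with the caddy's top; leave the four boxes standing in the tray and disturb nothing else.

Things in the scene. Friction and masses are not known exactly. Their poses are not given: they have to be found in the camera images.
- tray: Low fixed wooden tray, open at the front (its own -x side, towards the robot): floor 5 mm thick, 190 mm deep (x -110 to +80 mm), inner width 216 mm between two end cheeks (inner faces at y = +-108 mm), 45 mm high; back wall 45 mm high with its inner face at x = +80 mm. Origin on the baseboard under the tray, z up.
- drying_block: Fixed plywood block 60 (x) x 210 (y) x 60 (z) mm with five upright holes in a line along its y, 40 mm apart, each 12.5 mm square and 50 mm deep; the rods stand in some of them. Origin at the centre of its underside.
- caddy_grip (a point): Loose wooden rod caddy, an upright block 144 (x) x 40 (y) x 120 (z) mm, 0.45 kg or so, with five blind square wells opening in its top in a line along its x, 27 mm apart; this point is its centre, half-way up (60 mm over its underside). Its two ends are alike. The caddy is taller than the boxes.
- well_1 (a point): Centre of the mouth of well 1 in the caddy's top face, at x = -54 mm of the caddy; each well is 16 mm square, 85 mm deep, with a flat closed floor (35 mm over the caddy's underside).
- well_2 (a point): Centre of the mouth of well 2 in the caddy's top face, at x = -27 mm of the caddy; each well is 16 mm square, 85 mm deep, with a flat closed floor (35 mm over the caddy's underside).
- well_3 (a point): Centre of the mouth of well 3 in the caddy's top face, at x = 0 mm of the caddy; each well is 16 mm square, 85 mm deep, with a flat closed floor (35 mm over the caddy's underside).
- well_4 (a point): Centre of the mouth of well 4 in the caddy's top face, at x = 27 mm of the caddy; each well is 16 mm square, 85 mm deep, with a flat closed floor (35 mm over the caddy's underside).
- well_5 (a point): Centre of the mouth of well 5 in the caddy's top face, at x = 54 mm of the caddy; each well is 16 mm square, 85 mm deep, with a flat closed floor (35 mm over the caddy's underside).
- box_1_knob (a point): Centre of the square knob (16 x 16 mm, 24 mm high) on the lid of parts box 1; the closed grey box is loose, 120 (x) x 40 (y) x 55 (z) mm, 0.25 kg or so, slides on the tray's floor, and the knob is fixed on the middle of its top (knob centre 67 mm, knob top 79 mm over the box's underside). Boxes 1 to 4 stand side by side in a tight row in that order, box 1 at the tray's +y end.
- box_2_knob (a point): Centre of the square knob (16 x 16 mm, 24 mm high) on the lid of parts box 2; the closed grey box is loose, 120 (x) x 40 (y) x 55 (z) mm, 0.25 kg or so, slides on the tray's floor, and the knob is fixed on the middle of its top (knob centre 67 mm, knob top 79 mm over the box's underside). Boxes 1 to 4 stand side by side in a tight row in that order, box 1 at the tray's +y end.
- box_3_knob (a point): Centre of the square knob (16 x 16 mm, 24 mm high) on the lid of parts box 3; the closed grey box is loose, 120 (x) x 40 (y) x 55 (z) mm, 0.25 kg or so, slides on the tray's floor, and the knob is fixed on the middle of its top (knob centre 67 mm, knob top 79 mm over the box's underside). Boxes 1 to 4 stand side by side in a tight row in that order, box 1 at the tray's +y end.
- box_4_knob (a point): Centre of the square knob (16 x 16 mm, 24 mm high) on the lid of parts box 4; the closed grey box is loose, 120 (x) x 40 (y) x 55 (z) mm, 0.25 kg or so, slides on the tray's floor, and the knob is fixed on the middle of its top (knob centre 67 mm, knob top 79 mm over the box's underside). Boxes 1 to 4 stand side by side in a tight row in that order, box 1 at the tray's +y end.
- rod_1_mid (a point): Middle of rod 1, a round wooden rod 10 mm in diameter and 150 mm long that stands upright in the drying block (foot 10 mm over the baseboard, some lean up to 3 degrees); its z runs along it, up. A thin dark ring round it 85 mm from its foot comes level with the caddy's top when the foot stands on a well's floor. May be absent (None).
- rod_2_mid (a point): Middle of rod 2, a round wooden rod 10 mm in diameter and 150 mm long that stands upright in the drying block (foot 10 mm over the baseboard, some lean up to 3 degrees); its z runs along it, up. A thin dark ring round it 85 mm from its foot comes level with the caddy's top when the foot stands on a well's floor. May be absent (None).
- rod_3_mid (a point): Middle of rod 3, a round wooden rod 10 mm in diameter and 150 mm long that stands upright in the drying block (foot 10 mm over the baseboard, some lean up to 3 degrees); its z runs along it, up. A thin dark ring round it 85 mm from its foot comes level with the caddy's top when the foot stands on a well's floor. May be absent (None).
- rod_4_mid (a point): Middle of rod 4, a round wooden rod 10 mm in diameter and 150 mm long that stands upright in the drying block (foot 10 mm over the baseboard, some lean up to 3 degrees); its z runs along it, up. A thin dark ring round it 85 mm from its foot comes level with the caddy's top when the foot stands on a well's floor. May be absent (None).
- rod_5_mid (a point): Middle of rod 5, a round wooden rod 10 mm in diameter and 150 mm long that stands upright in the drying block (foot 10 mm over the baseboard, some lean up to 3 degrees); its z runs along it, up. A thin dark ring round it 85 mm from its foot comes level with the caddy's top when the foot stands on a well's floor. May be absent (None).
- stop_a: Loose red buffer stop on a short track length, 40 x 82 x 28 mm, a bystander to be left alone; origin at the centre of its underside.
- jar: Loose clear jar with a red lid, 65 mm across, 99 mm high, a bystander to be left alone; origin at the centre of its underside.
- tree: Loose model tree, 46 mm across, 63 mm high, a bystander to be left alone; origin at the centre of its underside.
Things that resemble listed ones, but are neither listed nor needed, are in the scene too. Leave any blue look-alike of the part that bears box_3_knob alone.

How it is judged:
By the outcome, as a careful person would: the job done as asked, in the order asked, and still so for the second after the job is handed in, with the robot touching nothing.
Of rod_1, rod_2, rod_3, rod_4, rod_5 only 3 to 5 are there at a start; the rules pass over those that are not, and their reading is None.
At some moment in a run one of caddy, box_2, box_3 may be knocked a few centimetres aside while the robot is not near it.
It also fails if it takes over 210 s, if anything falls off the work surface, if the arm or the gripper's body presses on something with over 40 N, if the wrist force passes 120 N, or if a joint passes its speed limit or range.

ROBOT

A 6-joint arm with a two-finger parallel gripper is mounted at the origin on the work surface; the furniture and walls round the work are solid. World frame = base frame: x ahead of the robot, y to its left, z up, the work surface at z = 0. Lengths are in mm, angles in degrees, forces in N, time in s.
With the tool pointing down it reaches from about 300 to 850 mm from the base axis. Payload 4.2 kg.
Tool frame: the origin (TCP) lies at the very end of the fingers, on their centre line; the grasp point (between the pads) lies 19 mm behind it (env.grip_point_offset is the distance from the TCP to the grasp point, in mm); z points along the fingers, y is the line along which they close (so a half turn about z gives the same grasp; the last joint's range is limited). The gripper opens to 91 mm and grips with 3 to 60 N. Pads are 32 mm wide; open, the fingers measure 118 mm over their backs; the gripper's body (76 mm by 178 mm) begins 60 mm behind the grasp point.
Start: joints at [72.651, 18.312, 89.639, -0, 72.044, -1.146], TCP at [160.454, 552.179, 175.676] pointing down, gripper open.
Joint ranges: [-177.97, 177.97], [-48.28, 115.42], [12.27, 149.76], [-77.06, 257.06], [2.81, 150.46], [-146.56, 146.56]. Speed limits (degrees/s): [147.25, 147.25, 180, 180, 180, 180].

INTERFACE

Orientations are given as [roll, pitch, yaw] about the fixed x, y, z axes, in that order (R = Rz(yaw) Ry(pitch) Rx(roll)).
In Python, from workcell import env gives the robot as it stands. The module is installed in compiled form; this text tells all that it offers.
- The arm moves only by the tool arm_command, never from a script. Its argument "rows" is a list of rows, each an object with "delta_pos": the shift along the tool's x, y, z in mm, a list of three; "roll": the turn about the tool's z in units of 5 degrees (1.0 is 5 degrees); "jaw": the opening in per cent of the stroke, from 0 (shut) to 100 (fully open). A call has 1 to 20 rows; each row is the pose to reach, as a shift and turn from the pose commanded when the call began, along the tool's axes at that moment; what a row does not reach only later rows make up. A row lasts 1/12 s, in which the tool goes at most 41.7 mm and 7.16 degrees, less where a joint would pass 70% of its speed; a pose out of reach is approached as far as the arm can. A call with a gripper value outside its range is refused whole. The fingers move at their own pace and stop on an object; "squeeze" is the grip in N (left out, the last holds). Time passes only in rows, so rows that repeat a pose let the fingers close. It gives the time, the measured TCP pose, the force, the opening and the grip force at its end, in the units of the state.
- env.state(): the state, without advancing time (a new reading comes with each control period).
- env.grab_frame(name): name is "scene" or "top"; returns a dict with "img" (400x640x3 uint8, blue, green, red), "z_map" (400x640 float32, mm along the optical axis (not along the pixel's ray), 0 where there is no reading), "fov_y" (degrees; the focal length in pixels is half the picture's height over the tangent of half this angle, whatever the lens; pixels are square), "cx", "cy" (the principal point, pixels), "R" (3x3) and "t" (3): a world point X has camera coordinates R X + t. Camera axes: x right, y down, z forward; pixel columns grow to the right and rows downward; lengths in mm; the calibration is good to about 2 mm. A picture is of the moment at which its call begins.
- env.job_done(): hands the job in; it is judged then, once.
The state is a dict: "time_s": time; "qpos": joint angles; "qvel": joint speeds; "effort": joint torques, N m; "ee_pos": TCP position; "ee_rot": TCP orientation; "force": force on the tool from outside, world axes, zero at the start; "torque": the same for the moment, N m; "gripper_width": finger opening in mm; "gripper_force": force on a finger pad.
Only numpy, scipy, OpenCV 4.12 (cv2) and the standard library are available. Lean on these libraries where they do the work, as an engineer would, in place of code of your own. Each camera call takes 0.05 s, during which the arm holds its last target. There are 200 camera calls.

## Working session

There is one attempt and no reset: what is moved stays moved. The work goes in short steps, Python scripts to look and compute and a tool call to move; the robot and the scene stay as the last step left them, time stands still between calls to the robot, and variables do not carry over. Pictures are saved under pics/ and viewed, at most 14 in all, crops included, and the job is handed in when it is done.

Besides the shell and the picture viewer there is one more tool, called after ">>>" by a JSON object that holds its "api" and its "payload". arm_command: Moves the arm, as the interface text tells. Its arguments: {"type":"object","properties":{"rows":{"type":"array"},"squeeze":{"type":"number"}},"required":["rows"]}

```bash
mkdir -p pics; ls; python3 - <<'E'
from workcell import env
import cv2,numpy as np,pickle
print(env.state())
for n in("scene","top"):
    f=env.grab_frame(n); cv2.imwrite(f"pics/{n}0.png",f["img"]); pickle.dump(f,open(f"{n}0.pkl","wb"))
    print(n,f["fov_y"],f["cx"],f["cy"],f["R"],f["t"],-f["R"].T@f["t"],(f["z_map"]>0).mean())
E
```

```text
pics
{'time_s': 0.0, 'qpos': array([ 7.26514170e+01,  1.83497678e+01,  8.97077171e+01,  3.95516362e-04,
        7.20430980e+01, -1.14522366e+00]), 'qvel': array([-0.14330352, -0.09207432, -0.01178525,  0.09058347, -0.05829271,
        0.09966885]), 'effort': array([ 3.07047176e-04, -4.12474823e+01, -2.31969613e+01,  7.27560022e-02,
        4.59435058e-02, -1.40871184e-04]), 'ee_pos': array([160.26868305, 551.6059109 , 174.83023503]), 'ee_rot': array([-1.79899445e+02, -2.38626995e-03,  1.63796516e+02]), 'force': array([ 1.32905131, -0.69064168, -0.59958069]), 'torque': array([ 0.03183405, -0.01224874, -0.00453079]), 'gripper_force': 0.0, 'gripper_width': 91.43502934210312}
scene 56.65358487967463 322.0396357126171 196.08818572887157 [[ 0.87479866 -0.483953   -0.02273312]
 [-0.21735577 -0.35009453 -0.91114779]
 [ 0.43299396  0.80201204 -0.4114522 ]] [-374.08306961  206.84545859 1086.47916735] [ -98.23249978 -979.9925328   626.9969533 ] 0.99605078125
top 55.08622774262382 316.37247969898516 197.7213960916348 [[ 0.41757399 -0.90864218  0.00116421]
 [-0.77640982 -0.35747055 -0.51904007]
 [ 0.47203787  0.21583372 -0.85474912]] [-142.471229    400.2674558  1295.67504611] [-241.34382642 -266.02190974 1315.39781563] 0.996125
```

View pics/scene0.png

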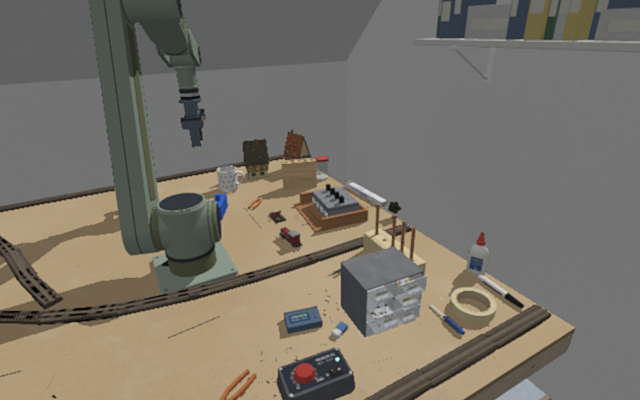

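View pics/top0.png

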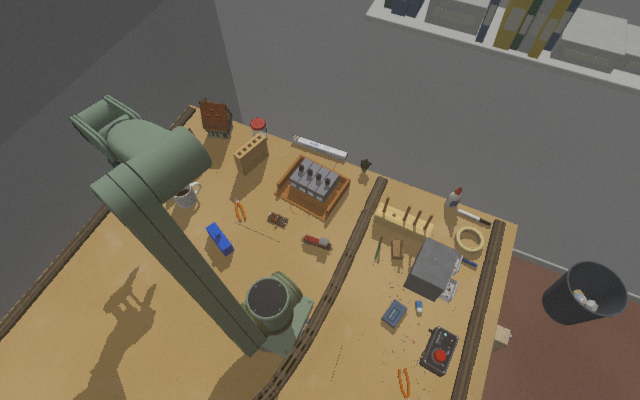

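The scene view shows the arm at left, the tray with the box row at (335,205), the rods in the block at (395,235) and the caddy at (298,172). The top view shows the caddy at (251,155), the tray at (314,187), the drying block at (405,220) with its rods, and a blue look-alike box at (219,240).

```bash
cat > h.py <<'E'
import cv2,numpy as np,pickle
def cloud(f):
    F=200/np.tan(np.radians(f["fov_y"]/2)); v,u=np.mgrid[0:400,0:640]; z=f["z_map"].astype(float)
    c=np.stack([(u-f["cx"])/F*z,(v-f["cy"])/F*z,z],-1)
    return (c-f["t"])@f["R"]
def proj(f,X):
    F=200/np.tan(np.radians(f["fov_y"]/2)); c=np.asarray(X,float)@f["R"].T+f["t"]
    return np.stack([c[...,0]/c[...,2]*F+f["cx"],c[...,1]/c[...,2]*F+f["cy"]],-1)
def ray(f,u,v,z):
    F=200/np.tan(np.radians(f["fov_y"]/2)); d=np.array([(u-f["cx"])/F,(v-f["cy"])/F,1.])@f["R"]; o=-f["R"].T@f["t"]
    return o+d*(z-o[2])/d[2]
def blobs(f,lo,hi,box,minn=8):
    "connected patches of pixels between heights lo..hi, in pixel box u0,v0,u1,v1"
    P=cloud(f); u0,v0,u1,v1=box; m=np.zeros((400,640),np.uint8)
    m[v0:v1,u0:u1]=((P[...,2]>lo)&(P[...,2]<hi))[v0:v1,u0:u1]
    n,L,s,c=cv2.connectedComponentsWithStats(m,connectivity=4)
    for i in range(1,n):
        if s[i,4]<minn: continue
        Q=P[L==i]; r=cv2.minAreaRect(Q[:,:2].astype(np.float32))
        print(f"n{s[i,4]} px{c[i].round(0)} mean{Q.mean(0).round(1)} rect c{np.round(r[0],1)} s{np.round(r[1],1)} a{r[2]:.1f}")
E
python3 - <<'E'
from h import *
t=pickle.load(open("top0.pkl","rb")); s=pickle.load(open("scene0.pkl","rb"))
for nm,lo,hi,bt in(("caddy",112,128,(220,115,285,185)),("boxtop",54,66,(270,145,360,225)),("knobs",76,92,(270,145,360,225)),("traywall",38,50,(270,145,360,225)),("block",54,66,(365,180,445,250)),("rods",68,175,(365,180,445,250)),("rodtop",148,170,(365,180,445,250))):
    print(nm); blobs(t,lo,hi,bt)
print("scene")
for nm,lo,hi,bt in(("caddy",112,128,(270,130,335,195)),("knobs",76,92,(295,170,375,230)),("boxtop",54,66,(295,170,375,230)),("block",54,66,(355,195,430,280)),("rods",100,175,(355,195,430,280))):
    print(nm); blobs(s,lo,hi,bt)
a=t["img"][120:250,225:445]; cv2.imwrite("pics/c1.png",cv2.resize(a,(792,468),interpolation=cv2.INTER_CUBIC))
E
```

```text
caddy
n23 px[223. 117.] mean[613.7 554.9 119.9] rect c[614.6 554.9] s[11.3 28.3] a18.2
n308 px[249. 146.] mean[525.5 378.  120.7] rect c[528.4 379.3] s[ 45.7 144.7] a73.3
boxtop
n853 px[314. 177.] mean[533.9  98.3  61.3] rect c[540.6 100.6] s[163.9 128.6] a82.3
knobs
n21 px[301. 167.] mean[544.8 160.2  83.1] rect c[546.4 159.9] s[15.1 18.3] a80.7
n20 px[310. 171.] mean[540.2 119.3  83.7] rect c[541.1 119.6] s[17.  15.8] a22.7
n17 px[318. 175.] mean[533.6  80.3  85.3] rect c[535.8  80.4] s[15.9 19.3] a83.9
n20 px[327. 180.] mean[528.9  40.9  83.1] rect c[530.5  42. ] s[17.7 15.6] a26.1
traywall
n56 px[298. 160.] mean[592.9 200.4  45.4] rect c[590.9 201.8] s[22.9 72.3] a70.2
n15 px[317. 163.] mean[614.1 121.2  46. ] rect c[614.6 120.9] s[41.8  6.4] a86.0
n59 px[286. 174.] mean[510.8 213.4  45.4] rect c[510.1 213.9] s[13.  85.6] a84.1
n19 px[336. 172.] mean[601.6  31.3  46.7] rect c[602.5  34.2] s[49.2  9.1] a77.1
n132 px[340. 191.] mean[527.  -15.5  45.8] rect c[516.4  -5. ] s[ 37.2 170.4] a84.0
n10 px[278. 184.] mean[456.8 219.3  44.7] rect c[458.5 219.1] s[ 8.2 10.1] a74.0
n18 px[300
[... 2192 characters left out ...]
] a0.0
n397 px[382. 239.] mean[ 499.7 -235.4   59.6] rect c[ 503.2 -241. ] s[129.6  63.6] a87.6
n53 px[406. 252.] mean[ 515.7 -325.1   60. ] rect c[ 513.3 -325.9] s[60.7 16.4] a48.8
n97 px[419. 261.] mean[ 515.7 -373.5   59.6] rect c[ 512.8 -367.9] s[48.8 31.3] a89.6
rods
n66 px[378. 213.] mean[ 502.5 -206.3  131.2] rect c[ 503.3 -205.2] s[11.3 10.8] a77.8
n75 px[394. 225.] mean[ 499.1 -286.3  131.7] rect c[ 499. -286.] s[10.   9.7] a43.5
n78 px[403. 231.] mean[ 497.6 -325.7  131.5] rect c[ 497.8 -325.2] s[7.3 9.6] a40.6
n85 px[413. 237.] mean[ 496.  -365.7  132.3] rect c[ 496.4 -365.2] s[9.4 9.3] a42.9
n1710 px[387. 266.] mean[ 361.  -430.3  132.3] rect c[ 349.6 -432.7] s[131.5 150.7] a85.5
```

View pics/c1.png

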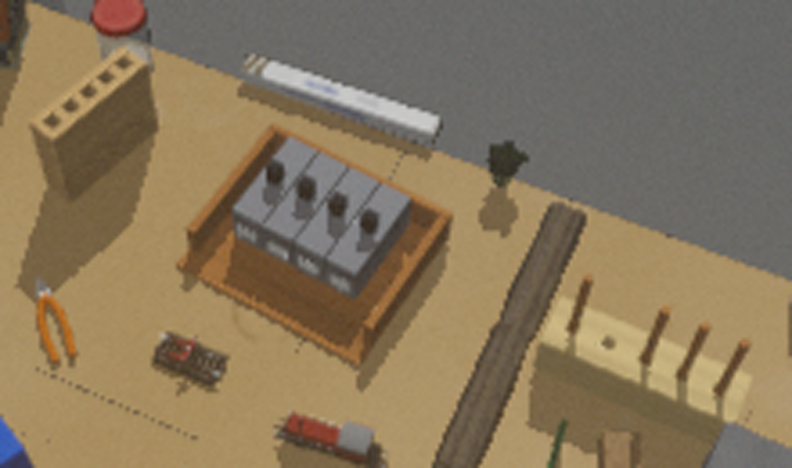

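The crop shows the four knobs on the box row, the caddy at left (its far end near the jar), and four rods in the block with the second hole empty. I'll move above box 2's knob and then check the camera bias against the gripper.

```bash
cat >> h.py <<'E'
def go(x,y,z,yaw):
    "tool-axis shift and roll units from the measured pose to a TCP target"
    from workcell import env
    s=env.state(); p=s["ee_pos"]; a=np.radians(s["ee_rot"][2]); d=np.array([x,y,z])-p
    r=(s["ee_rot"][2]-yaw+180)%360-180
    print(f"t{s['time_s']:.1f} yaw {s['ee_rot'][2]:.2f} at {p.round(1)} F{s['force'].round(1)} w{s['gripper_width']:.1f} -> delta [{d@[np.cos(a),np.sin(a),0]:.1f}, {d@[np.sin(a),-np.cos(a),0]:.1f}, {-d[2]:.1f}] roll {r/5:.2f}")
def snap(tag=None):
    from workcell import env
    fs=[env.grab_frame(n) for n in("top","scene")]
    if tag: pickle.dump(fs,open(tag+".pkl","wb"))
    return fs
E
python3 -c "
from h import *
go(540,118,150,82.5)"
```

```text
t0.1 yaw 163.79 at [160.3 551.7 174.9] F[-0.5 -0.6 -0.3] w91.1 -> delta [-485.6, -310.5, 24.9] roll 16.26
```

>>> {"api": "arm_command", "payload": {"rows": [{"delta_pos":[-486,-310,25],"roll":16.26,"jaw":100},{"delta_pos":[-486,-310,25],"roll":16.26,"jaw":100},{"delta_pos":[-486,-310,25],"roll":16.26,"jaw":100},{"delta_pos":[-486,-310,25],"roll":16.26,"jaw":100},{"delta_pos":[-486,-310,25],"roll":16.26,"jaw":100},{"delta_pos":[-486,-310,25],"roll":16.26,"jaw":100},{"delta_pos":[-486,-310,25],"roll":16.26,"jaw":100},{"delta_pos":[-486,-310,25],"roll":16.26,"jaw":60},{"delta_pos":[-486,-310,25],"roll":16.26,"jaw":60},{"delta_pos":[-486,-310,25],"roll":16.26,"jaw":60},{"delta_pos":[-486,-310,25],"roll":16.26,"jaw":60},{"delta_pos":[-486,-310,25],"roll":16.26,"jaw":60},{"delta_pos":[-486,-310,25],"roll":16.26,"jaw":60},{"delta_pos":[-486,-310,25],"roll":16.26,"jaw":60},{"delta_pos":[-486,-310,25],"roll":16.26,"jaw":60},{"delta_pos":[-486,-310,25],"roll":16.26,"jaw":60},{"delta_pos":[-486,-310,25],"roll":16.26,"jaw":60},{"delta_pos":[-486,-310,25],"roll":16.26,"jaw":60},{"delta_pos":[-486,-310,25],"roll":16.26,"jaw":60}]}}

```text
time_s: 1.68
ee_pos: [539.8, 120.1, 150.8]
ee_rot: [-180.0, -0.0, 82.6]
force: [-0.8, -0.1, 0.6]
gripper_width: 54.8
gripper_force: 0.0
```

```bash
python3 - <<'E'
from h import *
go(540,118,150,82.5)
fs=snap("a")
for f in fs:
    P=cloud(f); m=(abs(P[...,0]-540)<80)&(abs(P[...,1]-118)<60)&(P[...,2]>140)&(P[...,2]<185)
    v,u=np.nonzero(m); print(u.min(),u.max(),v.min(),v.max())
    blobs(f,146,180,(u.min(),v.min(),u.max()+1,v.max()+1))
    blobs(f,76,92,(270,145,375,230))
    print(proj(f,[540,120,151]))
a=np.hstack([cv2.resize(f["img"][b:b+100,c:c+90],(400,444),interpolation=cv2.INTER_CUBIC) for f,b,c in((fs[0],115,270),(fs[1],110,290))])
cv2.imwrite("pics/a.png",a)
E
```

```text
t1.7 yaw 82.61 at [539.8 120.1 150.8] F[-0.8 -0.1  0.6] w54.8 -> delta [-2.0, 0.5, 0.8] roll 0.02Traceback (most recent call last):
  File "<stdin>", line 6, in <module>
    return umr_minimum(a, axis, None, out, keepdims, initial, where)
ValueError: zero-size array to reduction operation minimum which has no identity
```

```bash
python3 - <<'E'
from h import *
fs=pickle.load(open("a.pkl","rb"))
f=fs[1]
P=cloud(f); m=(abs(P[...,0]-540)<80)&(abs(P[...,1]-118)<60)&(P[...,2]>140)&(P[...,2]<200)
v,u=np.nonzero(m); print(len(u), len(u) and (u.min(),u.max(),v.min(),v.max()))
if len(u): blobs(f,146,165,(u.min(),v.min(),u.max()+1,v.max()+1))
blobs(f,76,92,(310,175,375,230))
print(proj(f,[540,120,151]))
a=np.hstack([cv2.resize(fs[0]["img"],(400,250)),cv2.resize(f["img"][110:235,270:390],(400,416),interpolation=cv2.INTER_CUBIC)[:250]*0+cv2.resize(f["img"][110:210,280:400],(400,250))])
cv2.imwrite("pics/a.png",a)
E
```

```text
31 (np.int64(321), np.int64(343), np.int64(157), np.int64(164))
n15 px[328. 186.] mean[542.9 155.   81.5] rect c[543.7 156.3] s[13.7 13.9] a82.1
n18 px[332. 189.] mean[537.1 115.5  81.6] rect c[538.7 117.9] s[18.7 16.7] a8.1
n17 px[337. 193.] mean[532.8  75.6  81.3] rect c[534.  75.] s[18.3 14.7] a76.0
n19 px[342. 197.] mean[528.1  35.3  82.3] rect c[529.1  35.3] s[15.8 16.1] a82.0
[332.12088751 171.40048404]
```

View pics/a.png

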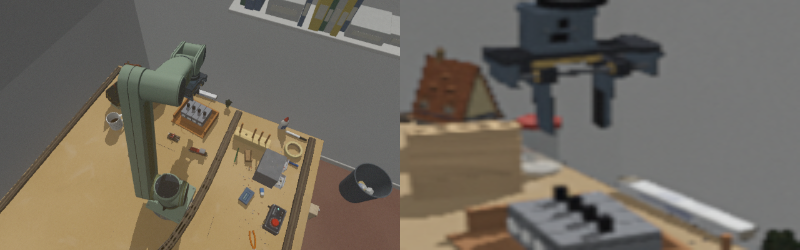

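```bash
python3 - <<'E'
from h import *
go(540,118,150,82.5)
f=snap("b")[1]; P=cloud(f)
for v in range(152,174,2):
    print(v,[tuple(P[v,u].round(0).astype(int).tolist()) for u in range(320,346,3) if P[v,u,1]<300 and P[v,u,0]<650])
go(540,118,150,82.5)
E
```

```text
t1.8 yaw 82.60 at [540.  119.9 150.9] F[-0.7 -0.2  0.5] w54.5 -> delta [-1.9, 0.3, 0.9] roll 0.02
152 [(500, 114, 233), (508, 106, 234), (568, 124, 219), (566, 100, 226)]
154 [(501, 116, 225), (509, 108, 226), (568, 124, 211), (564, 97, 219)]
156 [(501, 115, 218), (509, 108, 219), (568, 125, 203), (565, 99, 211)]
158 [(500, 115, 211), (509, 108, 211), (572, 131, 193), (565, 98, 204)]
160 [(501, 117, 203), (508, 108, 204), (567, 103, 195)]
162 [(503, 121, 194), (507, 106, 197)]
164 [(506, 104, 191)]
166 []
168 []
170 []
172 []
t1.9 yaw 82.57 at [540.3 119.6 150.9] F[-0.3 -0.2 -0.8] w54.3 -> delta [-1.7, -0.1, 0.9] roll 0.01
```

```bash
python3 - <<'E'
from h import *
f=pickle.load(open("scene0.pkl","rb")); P=cloud(f)
print(proj(f,[[160,552,175],[160,552,190],[160,552,215]]))
for v in range(120,160,3):
    print(v,[tuple(P[v,u].round(0).astype(int).tolist()) for u in range(180,212,3) if P[v,u,1]<650 and P[v,u,2]>100])
from workcell import env
print({k:getattr(env,k) for k in dir(env) if not k.startswith('_') and not callable(getattr(env,k))})
cv2.imwrite("pics/s.png",cv2.resize(f["img"][90:170,150:250],(800,600),interpolation=cv2.INTER_CUBIC))
E
```

```text
[[199.23638178 152.18291906]
 [198.65462991 148.6692232 ]
 [197.67447559 142.74923512]]
120 [(109, 478, 328), (117, 465, 330), (128, 466, 328), (138, 460, 328), (148, 460, 327), (159, 457, 326), (170, 460, 324)]
123 [(106, 472, 319), (117, 473, 317), (126, 462, 318), (138, 471, 315), (148, 467, 314), (158, 462, 314), (-98, -980, 627)]
126 [(105, 481, 306), (115, 475, 306), (126, 476, 304), (136, 471, 304), (146, 466, 303), (157, 465, 302), (167, 461, 301)]
129 [(103, 481, 295), (114, 480, 293), (125, 480, 292), (136, 485, 289), (148, 487, 287), (159, 489, 285), (188, 588, 260)]
132 [(136, 496, 275), (147, 496, 273), (157, 490, 273), (187, 592, 247)]
135 [(134, 494, 264), (145, 495, 262), (156, 490, 262), (184, 589, 235)]
138 [(132, 492, 253), (143, 494, 251), (153, 488, 250), (183, 591, 222)]
141 [(131, 502, 239), (142, 500, 238), (152, 494, 237)]
144 [(129, 501, 227), (141, 502, 225), (-98, -980, 627), (162, 494, 224)]
147 []
150 [(-98, -980, 627)]
153 []
156 []
159 []
{'grip_point_offset': 18.8}
```

View pics/s.png

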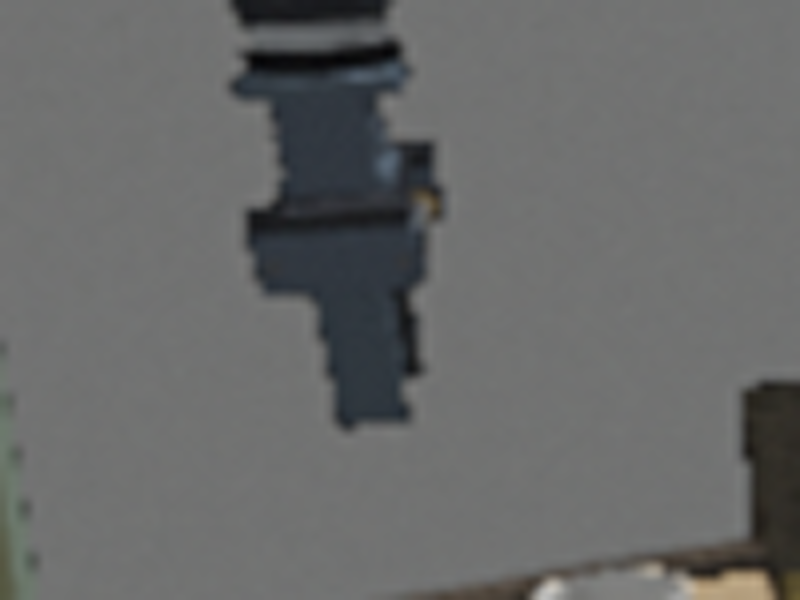

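>>> {"api": "arm_command", "payload": {"rows": [{"delta_pos":[0,0,30],"roll":0,"jaw":50},{"delta_pos":[0,0,60],"roll":0,"jaw":50},{"delta_pos":[0,0,78],"roll":0,"jaw":50},{"delta_pos":[0,0,78],"roll":0,"jaw":50},{"delta_pos":[0,0,78],"roll":0,"jaw":50},{"delta_pos":[0,0,78],"roll":0,"jaw":50}]}}

```text
time_s: 2.38
ee_pos: [541.8, 119.3, 74.0]
ee_rot: [179.9, -0.1, 82.5]
force: [0.2, -0.6, -0.2]
gripper_width: 45.6
gripper_force: 0.0
```

```bash
python3 - <<'E'
from h import *
go(540,119,65,82.5)
f=snap("c")[1]; P=cloud(f)
for v in range(165,196,2):
    print(v,[tuple(P[v,u].round(0).astype(int).tolist()) for u in range(320,346,3) if P[v,u,1]<300 and P[v,u,0]<650])
cv2.imwrite("pics/c.png",cv2.resize(f["img"][130:230,280:400],(720,600),interpolation=cv2.INTER_CUBIC))
E
```

```text
t2.4 yaw 82.51 at [541.8 119.3  74. ] F[ 0.2 -0.6 -0.2] w45.6 -> delta [-0.5, -1.7, 9.0] roll 0.00
165 [(-98, -980, 627), (494, 104, 189), (507, 106, 186), (568, 125, 169), (564, 98, 178)]
167 [(504, 124, 174), (507, 107, 178), (567, 123, 162), (565, 100, 169)]
169 [(507, 129, 164), (507, 107, 171), (564, 119, 156), (566, 100, 161)]
171 [(507, 129, 156), (506, 105, 164), (565, 120, 148), (562, 95, 156)]
173 [(510, 135, 146), (508, 108, 155), (563, 117, 141), (566, 101, 146)]
175 [(512, 139, 136), (506, 106, 149), (565, 120, 132), (567, 103, 137)]
177 [(511, 138, 129), (507, 107, 140), (565, 120, 124), (563, 95, 133)]
179 [(508, 110, 131), (564, 118, 117), (564, 98, 123)]
181 [(508, 110, 124), (565, 98, 115)]
183 []
185 [(539, 166, 81), (546, 156, 83)]
187 [(540, 168, 72), (544, 153, 77), (603, 208, 44), (595, 170, 59), (604, 163, 60)]
189 [(538, 165, 65), (542, 148, 70), (533, 110, 87), (575, 160, 59), (585, 153, 59), (597, 151, 57)]
191 [(516, 173, 59), (525, 166, 59), (534, 159, 60), (545, 154, 59), (535, 114, 76), (547, 113, 74), (573, 134, 60), (581, 124, 62), (593, 122, 60)]
193 [(504, 151, 62), (516, 149, 60), (524, 141, 61), (532, 132, 62), (537, 117, 67), (529, 82, 82), (538, 75, 82), (573, 112, 60), (584, 108, 59)]
195 [(495, 135, 61), (507, 133, 59), (516, 127, 60), (527, 124, 58), (535, 115, 60), (526, 77, 76), (535, 71, 76), (565, 99, 59), (572, 89, 61)]
```

View pics/c.png

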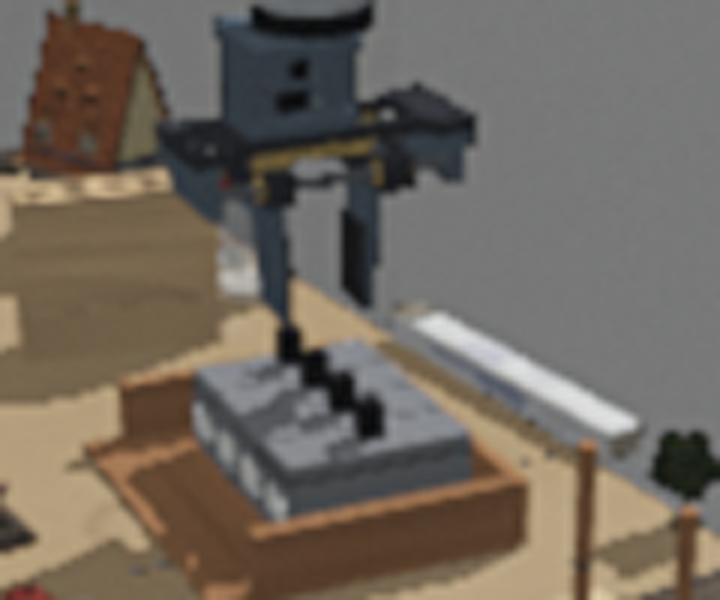

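The crop shows the fingertips about 40 mm above where the TCP reading puts them: the tips are at z≈115 when the reading is 74. I'll descend in small steps, watching the force.

>>> {"api": "arm_command", "payload": {"rows": [{"delta_pos":[0,0,12],"roll":0,"jaw":50},{"delta_pos":[0,0,24],"roll":0,"jaw":50},{"delta_pos":[0,0,36],"roll":0,"jaw":50},{"delta_pos":[0,0,36],"roll":0,"jaw":50},{"delta_pos":[0,0,36],"roll":0,"jaw":50},{"delta_pos":[0,0,36],"roll":0,"jaw":50}]}}

```text
time_s: 2.98
ee_pos: [541.7, 119.1, 37.9]
ee_rot: [179.9, -0.0, 82.5]
force: [0.6, -0.5, 0.7]
gripper_width: 45.6
gripper_force: 0.0
```

```bash
python3 - <<'E'
from h import *
go(540,119,25,82.5)
f=snap("d")[1]; P=cloud(f)
blobs(f,86,125,(310,150,360,215))
for v in range(180,203,2):
    print(v,[tuple(P[v,u].round(0).astype(int).tolist()) for u in range(318,348,3) if P[v,u,2]>66 and P[v,u,1]<200 and P[v,u,0]<600])
cv2.imwrite("pics/d.png",cv2.resize(f["img"][150:220,295:379],(720,600),interpolation=cv2.INTER_CUBIC))
E
```

```text
t3.0 yaw 82.50 at [541.7 119.1  37.9] F[ 0.6 -0.5  0.7] w45.6 -> delta [-0.3, -1.6, 12.9] roll -0.00
n11 px[315. 158.] mean[620.9 404.2 106.6] rect c[621.7 404.7] s[108.3  10.9] a55.8
n65 px[340. 182.] mean[565.8 109.2 105.8] rect c[565.4 113.3] s[14.3 37.7] a12.4
n54 px[326. 185.] mean[508.9 114.8 106.1] rect c[510.2 120.7] s[42.6  8.9] a88.7
180 [(504, 118, 125), (508, 103, 130), (566, 114, 114), (566, 94, 120)]
182 [(506, 122, 116), (511, 108, 120), (565, 113, 106), (569, 98, 111)]
184 [(507, 124, 107), (508, 104, 114), (564, 111, 99), (569, 98, 103)]
186 [(510, 129, 97), (509, 106, 105), (546, 148, 82), (564, 111, 91), (568, 97, 95)]
188 [(511, 132, 87), (510, 107, 97), (547, 149, 73), (544, 121, 84), (564, 111, 83), (567, 96, 88)]
190 [(509, 105, 90), (534, 127, 76), (538, 112, 80), (571, 101, 77)]
192 [(509, 105, 82), (531, 123, 70), (539, 114, 71), (532, 80, 86)]
194 [(530, 76, 80), (541, 75, 78)]
196 [(528, 73, 73), (540, 73, 71), (534, 41, 84)]
198 [(527, 72, 66), (521, 41, 79), (528, 33, 81)]
200 [(525, 48, 68), (529, 34, 72)]
202 [(527, 30, 67)]
```

View pics/d.png

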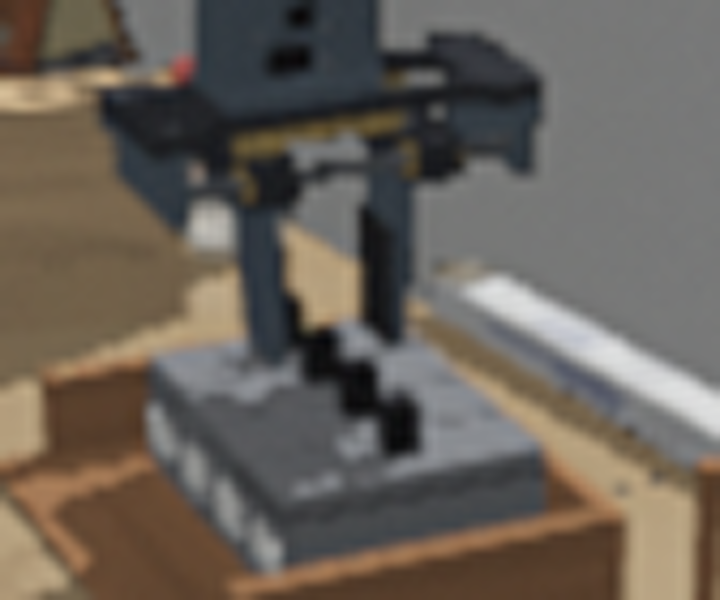

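>>> {"api": "arm_command", "payload": {"rows": [{"delta_pos":[0,-1,6],"roll":0,"jaw":50},{"delta_pos":[0,-1.5,11.5],"roll":0,"jaw":50},{"delta_pos":[0,-1.5,11.5],"roll":0,"jaw":0},{"delta_pos":[0,-1.5,11.5],"roll":0,"jaw":0},{"delta_pos":[0,-1.5,11.5],"roll":0,"jaw":0},{"delta_pos":[0,-1.5,11.5],"roll":0,"jaw":0},{"delta_pos":[0,-1.5,11.5],"roll":0,"jaw":0},{"delta_pos":[0,-1.5,11.5],"roll":0,"jaw":0},{"delta_pos":[0,-1.5,11.5],"roll":0,"jaw":0}], "squeeze": 20}}

```text
time_s: 3.83
ee_pos: [539.6, 119.1, 25.3]
ee_rot: [180.0, -0.0, 82.5]
force: [1.4, 0.4, 0.5]
gripper_width: 15.5
gripper_force: 20.0
```

Gripped at 15.5 mm (the knob). Next I slide it towards +y.

>>> {"api": "arm_command", "payload": {"rows": [{"delta_pos":[3,0,0],"roll":0,"jaw":0},{"delta_pos":[6,0,0],"roll":0,"jaw":0},{"delta_pos":[9,0,0],"roll":0,"jaw":0},{"delta_pos":[12,0,0],"roll":0,"jaw":0},{"delta_pos":[15,0,0],"roll":0,"jaw":0},{"delta_pos":[18,0,0],"roll":0,"jaw":0},{"delta_pos":[20,0,0],"roll":0,"jaw":0},{"delta_pos":[20,0,0],"roll":0,"jaw":0},{"delta_pos":[20,0,0],"roll":0,"jaw":0}]}}

```text
time_s: 4.58
ee_pos: [541.6, 136.2, 26.9]
ee_rot: [180.0, 0.3, 82.6]
force: [-1.8, -9.6, 13.1]
gripper_width: 16.1
gripper_force: 26.5
```

```bash
python3 - <<'E'
from h import *
go(540,139,26,82.5)
fs=snap("e")
for f,b in zip(fs,((270,145,360,225),(310,180,375,235))):
    print("knob"); blobs(f,74,90,b,5); print("top");blobs(f,54,66,b); print("wall"); blobs(f,38,50,b,30)
a=np.hstack([cv2.resize(fs[0]["img"][145:225,270:360],(400,356),interpolation=cv2.INTER_CUBIC),cv2.resize(fs[1]["img"][160:240,295:385],(400,356),interpolation=cv2.INTER_CUBIC)])
cv2.imwrite("pics/e.png",a)
E
```

```text
t4.6 yaw 82.63 at [541.6 136.2  26.9] F[-1.8 -9.6 13.1] w16.1 -> delta [2.5, -2.0, 0.9] roll 0.03
knob
n8 px[310. 169.] mean[551.7 122.9  78.9] rect c[552.5 122.7] s[ 7.3 12.5] a29.6
n10 px[306. 173.] mean[524.7 128.2  83.5] rect c[524.7 129.3] s[17.5  4.1] a79.8
n21 px[318. 176.] mean[533.7  81.   83.3] rect c[534.5  80.7] s[15.4 16.5] a79.6
n19 px[327. 180.] mean[529.3  40.9  83.4] rect c[531.4  40.8] s[16.8 15.1] a2.4
top
n39 px[313. 173.] mean[551.9 112.8  60.5] rect c[553.6 114.6] s[13.6 77.5] a79.7
n441 px[323. 182.] mean[528.8  59.3  61.4] rect c[532.8  60.6] s[ 80.8 121. ] a83.0
n12 px[291. 174.] mean[510.5 189.7  61.1] rect c[511.2 189.5] s[18.3 10.7] a84.8
n20 px[290. 178.] mean[491.1 183.   60.6] rect c[490.5 180.7] s[36.  10.5] a82.0
n43 px[299. 181.] mean[492.5 143.4  62. ] rect c[493.9 140.1] s[45.4 24.7] a76.5
wall
n53 px[283. 178.] mean[489.3 215.5  45.6] rect c[488.8 215.9] s[14.1 77.1] a85.2
n144 px[340. 190.] mean[532.3 -13.2  45.4] rect c[522.  -16.1] s[172.2  53.5] a9.1
knob
n50 px[331. 188.] mean[537.7 127.8  82.2] rect c[539.6 133.8] s[37.9 36.7] a84.2
n18 px[337. 194.] mean[532.5  75.4  81.3] rect c[533.6  76.8] s[14.9 15.3] a25.9
n24 px[342. 198.] mean[527.9  35.5  80. ] rect c[529.1  36.1] s[16.1 15.7] a0.9
top
n519 px[334. 198.] mean[528.   85.7  60. ] rect c[536.9 104.1] s[175.8 121.2] a82.4
n38 px[370. 233.] mean[ 491.6 -186.8   60. ] rect c[ 491.2 -183.1] s[28.7 30.3] a54.5
wall
n334 px[341. 210.] mean[514.2  16.9  43.6] rect c[539.8  77.4] s[237.6 171.7] a73.0
```

View pics/e.png

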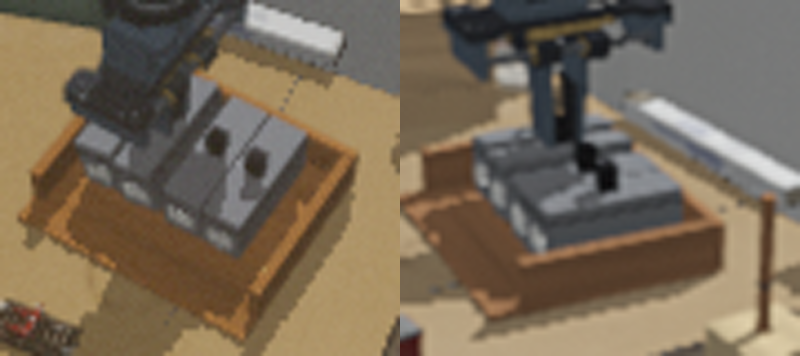

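>>> {"api": "arm_command", "payload": {"rows": [{"delta_pos":[1.5,0,0],"roll":0,"jaw":0},{"delta_pos":[3,0,0],"roll":0,"jaw":0},{"delta_pos":[4,0,0],"roll":0,"jaw":0},{"delta_pos":[4,0,0],"roll":0,"jaw":0},{"delta_pos":[4,0,0],"roll":0,"jaw":0}]}}

```text
time_s: 5.1
ee_pos: [542.3, 139.7, 27.0]
ee_rot: [179.9, 0.3, 82.6]
force: [-2.0, -9.3, 12.1]
gripper_width: 15.8
gripper_force: 27.2
```

>>> {"api": "arm_command", "payload": {"rows": [{"delta_pos":[1.5,0,0],"roll":0,"jaw":0},{"delta_pos":[3,0,0],"roll":0,"jaw":0},{"delta_pos":[4,0,0],"roll":0,"jaw":0},{"delta_pos":[4,0,0],"roll":0,"jaw":0},{"delta_pos":[4,0,0],"roll":0,"jaw":0}]}}

```text
time_s: 5.52
ee_pos: [542.9, 143.7, 27.0]
ee_rot: [179.9, 0.3, 82.6]
force: [-2.0, -10.1, 12.4]
gripper_width: 15.8
gripper_force: 27.3
```

>>> {"api": "arm_command", "payload": {"rows": [{"delta_pos":[1.5,0,0],"roll":0,"jaw":0},{"delta_pos":[3,0,0],"roll":0,"jaw":0},{"delta_pos":[3,0,0],"roll":0,"jaw":0},{"delta_pos":[3,0,0],"roll":0,"jaw":0}]}}

```text
time_s: 5.85
ee_pos: [543.3, 146.7, 27.0]
ee_rot: [179.9, 0.3, 82.6]
force: [-1.9, -10.2, 13.4]
gripper_width: 15.9
gripper_force: 27.8
```

>>> {"api": "arm_command", "payload": {"rows": [{"delta_pos":[1.5,0,0],"roll":0,"jaw":0},{"delta_pos":[2.5,0,0],"roll":0,"jaw":0},{"delta_pos":[2.5,0,0],"roll":0,"jaw":0},{"delta_pos":[2.5,0,0],"roll":0,"jaw":0}]}}

```text
time_s: 6.18
ee_pos: [543.6, 148.3, 27.0]
ee_rot: [179.9, 0.4, 82.7]
force: [-2.0, -13.6, 13.5]
gripper_width: 16.1
gripper_force: 27.8
```

>>> {"api": "arm_command", "payload": {"rows": [{"delta_pos":[-2,0,0],"roll":0,"jaw":0},{"delta_pos":[-2,0,0],"roll":0,"jaw":50},{"delta_pos":[-2,0,0],"roll":0,"jaw":50},{"delta_pos":[-2,0,0],"roll":0,"jaw":50},{"delta_pos":[-2,0,0],"roll":0,"jaw":50},{"delta_pos":[-2,0,-20],"roll":0,"jaw":50},{"delta_pos":[-2,0,-40],"roll":0,"jaw":50},{"delta_pos":[-2,0,-40],"roll":0,"jaw":50},{"delta_pos":[-36,0,-40],"roll":0,"jaw":50},{"delta_pos":[-69,0,-40],"roll":0,"jaw":50},{"delta_pos":[-71,0,-40],"roll":0,"jaw":50},{"delta_pos":[-71,0,-40],"roll":0,"jaw":50},{"delta_pos":[-71,0,-40],"roll":0,"jaw":50}]}}

```text
time_s: 7.27
ee_pos: [534.1, 82.5, 64.6]
ee_rot: [-180.0, -0.0, 82.5]
force: [0.5, 0.7, -0.9]
gripper_width: 45.4
gripper_force: 0.0
```

```bash
python3 - <<'E'
from h import *
go(534.5,79.5,26,82.5)
fs=snap("f")
for f,b in zip(fs,((265,145,360,225),(310,180,375,235))):
    print("knob"); blobs(f,74,90,b,5); print("top");blobs(f,54,66,b)
E
```

```text
t7.3 yaw 82.45 at [534.1  82.5  64.6] F[ 0.5  0.7 -0.9] w45.4 -> delta [-2.9, 0.8, 38.6] roll -0.01
knob
n7 px[319. 176.] mean[534.3  76.4  83.4] rect c[534.9  75.7] s[11.  4.] a24.5
n18 px[327. 180.] mean[528.2  39.9  83.8] rect c[529.2  40.4] s[14.5 14.1] a4.9
top
n8 px[302. 158.] mean[599.9 181.8  62.7] rect c[599.9 182.8] s[ 8.1 17.2] a69.6
n208 px[298. 176.] mean[510.2 158.3  61.3] rect c[515.3 157.4] s[83.5 61.4] a81.5
n425 px[323. 182.] mean[527.1  56.8  61.3] rect c[533.3  59.8] s[ 79.8 122.2] a82.0
knob
n6 px[326. 184.] mean[540.6 171.7  80.9] rect c[540.4 172.5] s[12.1  3.9] a60.3
n19 px[337. 194.] mean[532.4  75.1  80.9] rect c[533.6  76.4] s[17.5 14.7] a79.1
n24 px[341. 198.] mean[528.5  37.   80. ] rect c[529.8  39.9] s[20.6 16. ] a80.9
top
n571 px[334. 198.] mean[529.9  92.4  59.3] rect c[537.  103.6] s[176.8 121.3] a81.9
n38 px[370. 233.] mean[ 492.2 -186.    59.4] rect c[ 494.3 -187.7] s[22.5 38.8] a89.8
```

>>> {"api": "arm_command", "payload": {"rows": [{"delta_pos":[-2.5,0.5,20],"roll":0,"jaw":50},{"delta_pos":[-2.5,0.5,39],"roll":0,"jaw":50},{"delta_pos":[-2.5,0.5,39],"roll":0,"jaw":50},{"delta_pos":[-2.5,0.5,39],"roll":0,"jaw":0},{"delta_pos":[-2.5,0.5,39],"roll":0,"jaw":0},{"delta_pos":[-2.5,0.5,39],"roll":0,"jaw":0},{"delta_pos":[-2.5,0.5,39],"roll":0,"jaw":0},{"delta_pos":[-2.5,0.5,39],"roll":0,"jaw":0},{"delta_pos":[-2.5,0.5,39],"roll":0,"jaw":0},{"delta_pos":[-2.5,0.5,39],"roll":0,"jaw":0},{"delta_pos":[-6,0.5,39],"roll":0,"jaw":0},{"delta_pos":[-9,0.5,39],"roll":0,"jaw":0},{"delta_pos":[-12,0.5,39],"roll":0,"jaw":0},{"delta_pos":[-15,0.5,39],"roll":0,"jaw":0},{"delta_pos":[-18,0.5,39],"roll":0,"jaw":0},{"delta_pos":[-21,0.5,39],"roll":0,"jaw":0},{"delta_pos":[-24,0.5,39],"roll":0,"jaw":0},{"delta_pos":[-27,0.5,39],"roll":0,"jaw":0},{"delta_pos":[-27,0.5,39],"roll":0,"jaw":0},{"delta_pos":[-27,0.5,39],"roll":0,"jaw":0}]}}

```text
time_s: 9.03
ee_pos: [533.1, 58.8, 29.5]
ee_rot: [179.8, -0.4, 82.3]
force: [-4.2, 12.4, 19.3]
gripper_width: 15.7
gripper_force: 29.3
```

>>> {"api": "arm_command", "payload": {"rows": [{"delta_pos":[-1.5,0,0],"roll":0,"jaw":0},{"delta_pos":[-3,0,0],"roll":0,"jaw":0},{"delta_pos":[-4,0,0],"roll":0,"jaw":0},{"delta_pos":[-4,0,0],"roll":0,"jaw":0},{"delta_pos":[-4,0,0],"roll":0,"jaw":0}]}}

```text
time_s: 9.45
ee_pos: [532.8, 55.4, 30.4]
ee_rot: [179.7, -0.5, 82.3]
force: [-5.8, 13.3, 24.0]
gripper_width: 16.0
gripper_force: 31.2
```

>>> {"api": "arm_command", "payload": {"rows": [{"delta_pos":[1,0,0],"roll":0,"jaw":0},{"delta_pos":[1,0,0],"roll":0,"jaw":50},{"delta_pos":[1,0,0],"roll":0,"jaw":50},{"delta_pos":[1,0,0],"roll":0,"jaw":50},{"delta_pos":[1,0,0],"roll":0,"jaw":50},{"delta_pos":[1,0,-30],"roll":0,"jaw":60},{"delta_pos":[1,0,-60],"roll":0,"jaw":80},{"delta_pos":[1,0,-100],"roll":0,"jaw":80},{"delta_pos":[41,0,-140],"roll":0,"jaw":80},{"delta_pos":[81,0,-140],"roll":0,"jaw":80},{"delta_pos":[121,0,-140],"roll":0,"jaw":80},{"delta_pos":[161,0,-140],"roll":0,"jaw":80},{"delta_pos":[201,0,-140],"roll":0,"jaw":80},{"delta_pos":[201,0,-140],"roll":0,"jaw":80},{"delta_pos":[201,0,-140],"roll":0,"jaw":80}]}}

```text
time_s: 10.7
ee_pos: [556.6, 252.5, 165.4]
ee_rot: [-180.0, 0.0, 82.7]
force: [1.0, -0.6, -0.1]
gripper_width: 72.9
gripper_force: 0.0
```

```bash
python3 - <<'E'
from h import *
go(527,378,116,-16.5)
fs=snap("g")
for f,b,c in zip(fs,((265,145,360,225),(310,180,375,235)),((220,115,285,185),(270,150,335,195))):
    print("knob"); blobs(f,74,90,b,5); print("top");blobs(f,54,66,b); print("caddy"); blobs(f,112,128,c)
a=np.hstack([cv2.resize(fs[0]["img"][115:225,225:360],(400,326),interpolation=cv2.INTER_CUBIC),cv2.resize(fs[1]["img"][130:240,260:395],(400,326),interpolation=cv2.INTER_CUBIC)])
cv2.imwrite("pics/g.png",a)
E
```

```text
t10.7 yaw 82.71 at [556.6 252.5 165.4] F[ 1.  -0.6 -0.1] w72.9 -> delta [120.7, -45.3, 49.4] roll 19.84
knob
n22 px[299. 165.] mean[546.9 171.6  83.3] rect c[547.7 172. ] s[14.4 18.1] a61.5
n15 px[307. 170.] mean[540.2 132.1  84.1] rect c[539.9 132. ] s[12.4 15.8] a22.2
n21 px[318. 175.] mean[534.1  81.6  83.7] rect c[534.4  80.3] s[14.8 16.1] a65.9
n18 px[327. 180.] mean[529.   41.7  82.8] rect c[531.6  42.4] s[18.4 15.6] a25.5
top
n414 px[303. 171.] mean[541.3 150.8  61.4] rect c[544.8 152.7] s[ 82.6 123.4] a82.7
n444 px[322. 181.] mean[529.9  60.5  61.5] rect c[533.3  62. ] s[ 81.5 122.7] a81.2
caddy
n76 px[240. 155.] mean[473.6 389.  120.1] rect c[482.  391.3] s[40.9 51.2] a74.9
knob
n35 px[329. 186.] mean[541.7 148.9  80.6] rect c[541.5 150.7] s[60.8 16.9] a79.7
n37 px[339. 196.] mean[530.3  56.6  80.6] rect c[531.3  58.1] s[54.2 14.2] a81.9
top
n568 px[334. 198.] mean[530.8  92.8  59.4] rect c[536.9 104. ] s[176.2 122.5] a82.3
n38 px[370. 233.] mean[ 491.7 -186.7   59.9] rect c[ 492.8 -188.5] s[36.4 22.7] a0.5
caddy
n162 px[298. 162.] mean[523.6 372.8 117.7] rect c[525.8 375. ] s[ 49.5 143.9] a73.2
```

View pics/g.png

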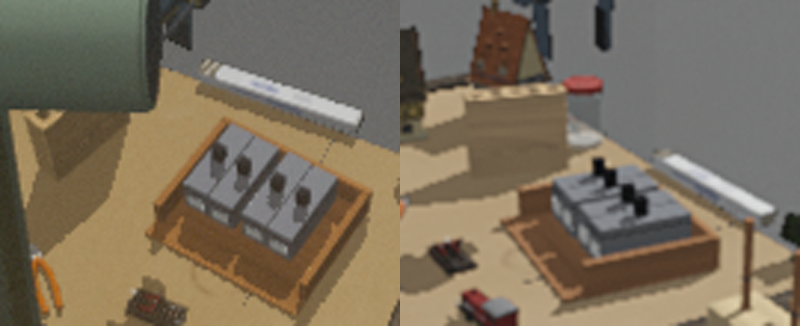

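The picture shows that only box 1 and box 2 moved, by about 12 mm, and boxes 3 and 4 stayed where they were. The knobs slipped in the weak grip while the boxes tipped. I'll regrip with 55 N, take the weight off a little, then slide.

>>> {"api": "arm_command", "payload": {"rows": [{"delta_pos":[-40,0,0],"roll":0,"jaw":60},{"delta_pos":[-80,0,30],"roll":0,"jaw":50},{"delta_pos":[-115,-0.5,60],"roll":0,"jaw":50},{"delta_pos":[-122,-0.5,100],"roll":0,"jaw":50},{"delta_pos":[-122,-0.5,120],"roll":0,"jaw":50},{"delta_pos":[-122,-0.5,138],"roll":0,"jaw":50},{"delta_pos":[-122,-0.5,139.5],"roll":0,"jaw":50},{"delta_pos":[-122,-0.5,139.5],"roll":0,"jaw":50},{"delta_pos":[-122,-0.5,139.5],"roll":0,"jaw":0},{"delta_pos":[-122,-0.5,139.5],"roll":0,"jaw":0},{"delta_pos":[-122,-0.5,139.5],"roll":0,"jaw":0},{"delta_pos":[-122,-0.5,139.5],"roll":0,"jaw":0},{"delta_pos":[-122,-0.5,139.5],"roll":0,"jaw":0},{"delta_pos":[-122,-0.5,139.5],"roll":0,"jaw":0},{"delta_pos":[-122,-0.5,139.5],"roll":0,"jaw":0},{"delta_pos":[-122,-0.5,139.5],"roll":0,"jaw":0}], "squeeze": 55}}

```text
time_s: 12.13
ee_pos: [541.1, 129.7, 27.5]
ee_rot: [179.9, -0.0, 82.5]
force: [-1.0, -0.0, 6.1]
gripper_width: 15.1
gripper_force: 55.0
```

>>> {"api": "arm_command", "payload": {"rows": [{"delta_pos":[0,0,-1.5],"roll":0,"jaw":0},{"delta_pos":[0,0,-3],"roll":0,"jaw":0},{"delta_pos":[0,0,-3],"roll":0,"jaw":0}]}}

```text
time_s: 12.38
ee_pos: [540.1, 129.4, 29.3]
ee_rot: [-179.9, 0.0, 82.5]
force: [-0.1, -0.5, -2.1]
gripper_width: 16.0
gripper_force: 55.0
```

>>> {"api": "arm_command", "payload": {"rows": [{"delta_pos":[2,0,0],"roll":0,"jaw":0},{"delta_pos":[4,0,0],"roll":0,"jaw":0},{"delta_pos":[6,0,0],"roll":0,"jaw":0},{"delta_pos":[8,0,0],"roll":0,"jaw":0},{"delta_pos":[10,0,0],"roll":0,"jaw":0},{"delta_pos":[10,0,0],"roll":0,"jaw":0}]}}

```text
time_s: 12.88
ee_pos: [541.8, 139.7, 29.5]
ee_rot: [-180.0, 0.0, 82.5]
force: [-0.1, -1.7, -3.3]
gripper_width: 15.4
gripper_force: 55.0
```

Now it slides with little force. I continue to the cheek.

>>> {"api": "arm_command", "payload": {"rows": [{"delta_pos":[1,0,0],"roll":0,"jaw":0},{"delta_pos":[2,0,0],"roll":0,"jaw":0},{"delta_pos":[3,0,0],"roll":0,"jaw":0},{"delta_pos":[3,0,0],"roll":0,"jaw":0},{"delta_pos":[3,0,0],"roll":0,"jaw":0}]}}

```text
time_s: 13.3
ee_pos: [541.9, 139.9, 29.7]
ee_rot: [-180.0, 0.2, 82.6]
force: [0.5, -8.2, -0.3]
gripper_width: 15.3
gripper_force: 55.0
```

>>> {"api": "arm_command", "payload": {"rows": [{"delta_pos":[1,0,1],"roll":0,"jaw":0},{"delta_pos":[1,0,2],"roll":0,"jaw":0},{"delta_pos":[1,0,2],"roll":0,"jaw":50},{"delta_pos":[1,0,2],"roll":0,"jaw":50},{"delta_pos":[1,0,2],"roll":0,"jaw":50},{"delta_pos":[1,0,2],"roll":0,"jaw":50},{"delta_pos":[1,0,-20],"roll":0,"jaw":50},{"delta_pos":[1,0,-38],"roll":0,"jaw":50},{"delta_pos":[-30,0,-38],"roll":0,"jaw":50},{"delta_pos":[-58,0.5,-38],"roll":0,"jaw":50},{"delta_pos":[-58,0.5,-38],"roll":0,"jaw":50},{"delta_pos":[-58,0.5,-20],"roll":0,"jaw":50},{"delta_pos":[-58,0.5,1],"roll":0,"jaw":50},{"delta_pos":[-58,0.5,1],"roll":0,"jaw":50},{"delta_pos":[-58,0.5,1],"roll":0,"jaw":0},{"delta_pos":[-58,0.5,1],"roll":0,"jaw":0},{"delta_pos":[-58,0.5,1],"roll":0,"jaw":0},{"delta_pos":[-58,0.5,1],"roll":0,"jaw":0},{"delta_pos":[-58,0.5,1],"roll":0,"jaw":0},{"delta_pos":[-58,0.5,1],"roll":0,"jaw":0}]}}

```text
time_s: 14.97
ee_pos: [536.1, 85.1, 29.6]
ee_rot: [179.9, -0.0, 82.5]
force: [-0.5, 0.2, 3.2]
gripper_width: 15.8
gripper_force: 55.0
```

>>> {"api": "arm_command", "payload": {"rows": [{"delta_pos":[0,0,0],"roll":0,"jaw":0},{"delta_pos":[0,0,0],"roll":0,"jaw":0},{"delta_pos":[0,0,-1.5],"roll":0,"jaw":0},{"delta_pos":[0,0,-3],"roll":0,"jaw":0},{"delta_pos":[0,0,-3],"roll":0,"jaw":0},{"delta_pos":[-3,0,-3],"roll":0,"jaw":0},{"delta_pos":[-6,0,-3],"roll":0,"jaw":0},{"delta_pos":[-9,0,-3],"roll":0,"jaw":0},{"delta_pos":[-12,0,-3],"roll":0,"jaw":0},{"delta_pos":[-15,0,-3],"roll":0,"jaw":0},{"delta_pos":[-18,0,-3],"roll":0,"jaw":0},{"delta_pos":[-21,0,-3],"roll":0,"jaw":0},{"delta_pos":[-24,0,-3],"roll":0,"jaw":0},{"delta_pos":[-24,0,-3],"roll":0,"jaw":0}]}}

```text
time_s: 16.13
ee_pos: [531.9, 60.2, 31.7]
ee_rot: [-180.0, 0.0, 82.5]
force: [0.1, -0.6, -3.0]
gripper_width: 15.4
gripper_force: 55.0
```

>>> {"api": "arm_command", "payload": {"rows": [{"delta_pos":[-2,0,0],"roll":0,"jaw":0},{"delta_pos":[-4,0,0],"roll":0,"jaw":0},{"delta_pos":[-6,0,0],"roll":0,"jaw":0},{"delta_pos":[-7,0,0],"roll":0,"jaw":0},{"delta_pos":[-7,0,0],"roll":0,"jaw":0}]}}

```text
time_s: 16.55
ee_pos: [531.2, 53.9, 31.8]
ee_rot: [180.0, -0.0, 82.5]
force: [0.9, 1.6, -1.3]
gripper_width: 15.5
gripper_force: 55.0
```

>>> {"api": "arm_command", "payload": {"rows": [{"delta_pos":[-1,0,0],"roll":0,"jaw":0},{"delta_pos":[-2,0,0],"roll":0,"jaw":0},{"delta_pos":[-3,0,0],"roll":0,"jaw":0},{"delta_pos":[-3,0,0],"roll":0,"jaw":0},{"delta_pos":[-3,0,0],"roll":0,"jaw":0}]}}

```text
time_s: 16.97
ee_pos: [530.7, 51.5, 31.8]
ee_rot: [-180.0, -0.0, 82.5]
force: [0.1, 4.5, 0.0]
gripper_width: 15.5
gripper_force: 55.0
```

>>> {"api": "arm_command", "payload": {"rows": [{"delta_pos":[1.5,0,1],"roll":0,"jaw":0},{"delta_pos":[1.5,0,2],"roll":0,"jaw":0},{"delta_pos":[1.5,0,2],"roll":0,"jaw":50},{"delta_pos":[1.5,0,2],"roll":0,"jaw":50},{"delta_pos":[1.5,0,2],"roll":0,"jaw":50},{"delta_pos":[1.5,0,2],"roll":0,"jaw":50},{"delta_pos":[1.5,0,-30],"roll":0,"jaw":50},{"delta_pos":[1.5,0,-60],"roll":0,"jaw":100},{"delta_pos":[1.5,0,-110],"roll":0,"jaw":100},{"delta_pos":[1.5,0,-110],"roll":0,"jaw":100}]}}

```text
time_s: 17.8
ee_pos: [534.9, 52.8, 148.0]
ee_rot: [179.3, -0.1, 82.5]
force: [0.4, 0.6, 1.6]
gripper_width: 62.9
gripper_force: 0.0
```

```bash
python3 - <<'E'
from h import *
fs=snap("i")
for f,b,c in zip(fs,((265,145,360,225),(310,180,375,235)),((220,115,285,185),(270,150,335,195))):
    print("knob"); blobs(f,74,90,b,5); print("top");blobs(f,54,66,b); print("caddy"); blobs(f,112,128,c)
    P=cloud(f); j=(f["img"][...,2]>110)&(f["img"][...,1]<70)&(P[...,2]>80)&(P[...,1]>250)&(P[...,1]<500)&(P[...,0]>500)&(P[...,2]<110); print("jar",j.sum(),P[j].mean(0))
go(527,378,140,163.4)
E
```

```text
knob
n19 px[305. 169.] mean[540.8 141.6  83.4] rect c[541.7 142. ] s[14.8 14.1] a78.2
n20 px[325. 179.] mean[529.1  49.   83.4] rect c[529.7  48.6] s[14.9 16.1] a73.3
n19 px[335. 183.] mean[526.5   8.1  84.7] rect c[526.3   7.9] s[15.4 14.7] a86.8
top
n249 px[303. 172.] mean[536.2 148.5  61.5] rect c[539.3 149.9] s[ 57.8 115.2] a88.8
n458 px[330. 185.] mean[524.6  27.6  61.3] rect c[528.6  28.5] s[ 82.1 124.1] a82.8
caddy
jar 0 [nan nan nan]
knob
n37 px[328. 186.] mean[543.1 158.1  80. ] rect c[543.6 162.3] s[60.4 15.2] a81.3
n18 px[340. 197.] mean[527.5  43.4  81.2] rect c[526.9  45.1] s[16.1 13.4] a74.7
n22 px[345. 201.] mean[524.1   3.6  80.8] rect c[525.2   4.1] s[14.8 14.9] a85.4
top
n263 px[328. 191.] mean[539.2 153.1  59.3] rect c[544.3 159.3] s[ 85.6 126. ] a85.5
n333 px[342. 206.] mean[521.3  18.3  59.4] rect c[526.4  23.1] s[ 85.2 119.4] a84.3
n38 px[370. 233.] mean[ 491.9 -186.4   59.7] rect c[ 494.4 -188.6] s[39.  21.8] a0.4
caddy
n160 px[298. 162.] mean[523.5 372.6 117.9] rect c[525.5 373.4] s[ 46.3 143.8] a73.2
jar 2 [645.76648042 399.12920269 100.08266489]
t17.9 yaw 82.50 at [532.9  52.6 144.3] F[ 0.4  0.  -0.6] w70.4 -> delta [321.8, -48.3, 4.3] roll -16.18<stdin>:5: RuntimeWarning: Mean of empty slice.
  ret = um.true_divide(
```

>>> {"api": "arm_command", "payload": {"rows": [{"delta_pos":[322,-48,-10],"roll":-16.2,"jaw":100},{"delta_pos":[322,-48,-10],"roll":-16.2,"jaw":100},{"delta_pos":[322,-48,-10],"roll":-16.2,"jaw":100},{"delta_pos":[322,-48,-10],"roll":-16.2,"jaw":100},{"delta_pos":[322,-48,-10],"roll":-16.2,"jaw":100},{"delta_pos":[322,-48,-10],"roll":-16.2,"jaw":100},{"delta_pos":[322,-48,-10],"roll":-16.2,"jaw":100},{"delta_pos":[322,-48,-10],"roll":-16.2,"jaw":100},{"delta_pos":[322,-48,-10],"roll":-16.2,"jaw":100},{"delta_pos":[322,-48,-10],"roll":-16.2,"jaw":100},{"delta_pos":[322,-48,-10],"roll":-16.2,"jaw":100},{"delta_pos":[322,-48,-10],"roll":-16.2,"jaw":100},{"delta_pos":[322,-48,-10],"roll":-16.2,"jaw":100},{"delta_pos":[322,-48,-10],"roll":-16.2,"jaw":100},{"delta_pos":[322,-48,-10],"roll":-16.2,"jaw":100}]}}

```text
time_s: 19.15
ee_pos: [524.9, 377.7, 150.4]
ee_rot: [-179.9, -0.1, 163.4]
force: [-0.1, 0.4, 0.2]
gripper_width: 91.2
gripper_force: 0.0
```

```bash
python3 - <<'E'
from h import *
f=snap("j")[1]; P=cloud(f)
blobs(f,112,128,(270,150,335,195))
m=(P[...,1]>250)&(P[...,1]<450)&(P[...,0]<620)&(P[...,0]>430)&(P[...,2]>150)&(P[...,2]<230)
v,u=np.nonzero(m); print(u.min(),u.max(),v.min(),v.max(),P[m][:,2].min()); blobs(f,165,215,(u.min(),v.min(),u.max()+1,v.max()+1))
go(527,378,45,163.4)
cv2.imwrite("pics/j.png",cv2.resize(f["img"][110:200,250:350],(666,600),interpolation=cv2.INTER_CUBIC))
E
```

```text
n164 px[299. 162.] mean[524.2 372.1 117.8] rect c[526.5 375.8] s[ 53.3 143.4] a73.3
291 303 133 148 188.53571118362436
n18 px[293. 140.] mean[527.3 425.1 201.2] rect c[527.  424.3] s[15.9  9.2] a68.4
n51 px[299. 145.] mean[508.5 325.5 202.9] rect c[508.3 325.9] s[13.2 33.3] a77.0
t19.2 yaw 163.45 at [525.2 377.8 151.1] F[-0.2 -1.2 -0.6] w91.2 -> delta [-1.7, 0.7, 106.1] roll 0.01
```

View pics/j.png

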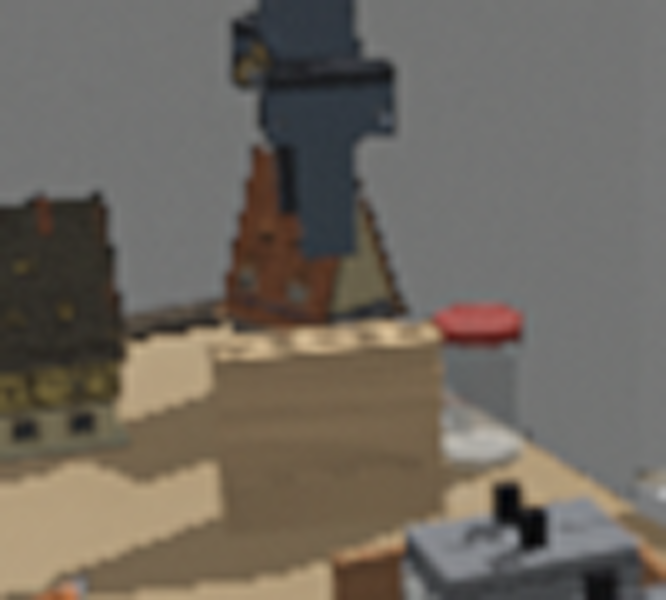

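>>> {"api": "arm_command", "payload": {"rows": [{"delta_pos":[-1.5,0.5,40],"roll":0,"jaw":100},{"delta_pos":[-1.5,0.5,70],"roll":0,"jaw":100},{"delta_pos":[-1.5,0.5,95],"roll":0,"jaw":100},{"delta_pos":[-1.5,0.5,106],"roll":0,"jaw":100},{"delta_pos":[-1.5,0.5,106],"roll":0,"jaw":100},{"delta_pos":[-1.5,0.5,106],"roll":0,"jaw":60},{"delta_pos":[-1.5,0.5,106],"roll":0,"jaw":40},{"delta_pos":[-1.5,0.5,106],"roll":0,"jaw":30},{"delta_pos":[-1.5,0.5,106],"roll":0,"jaw":30},{"delta_pos":[-1.5,0.5,106],"roll":0,"jaw":30},{"delta_pos":[-1.5,0.5,106],"roll":0,"jaw":30},{"delta_pos":[-1.5,0.5,106],"roll":0,"jaw":30},{"delta_pos":[-1.5,0.5,106],"roll":0,"jaw":30}], "squeeze": 40}}

```text
time_s: 20.33
ee_pos: [527.0, 378.3, 45.9]
ee_rot: [180.0, 0.0, 163.5]
force: [-0.3, 2.2, 2.0]
gripper_width: 40.9
gripper_force: 0.7
```

>>> {"api": "arm_command", "payload": {"rows": [{"delta_pos":[0,0,0],"roll":0,"jaw":20},{"delta_pos":[0,0,0],"roll":0,"jaw":20},{"delta_pos":[0,0,0],"roll":0,"jaw":20},{"delta_pos":[0,0,0],"roll":0,"jaw":20},{"delta_pos":[0,0,-5],"roll":0,"jaw":20},{"delta_pos":[0,0,-20],"roll":0,"jaw":20},{"delta_pos":[0,0,-45],"roll":0,"jaw":20},{"delta_pos":[0,0,-75],"roll":0,"jaw":20},{"delta_pos":[0,0,-105],"roll":0,"jaw":20},{"delta_pos":[0,0,-120],"roll":0,"jaw":20},{"delta_pos":[0,0,-120],"roll":0,"jaw":20},{"delta_pos":[0,0,-120],"roll":0,"jaw":20}]}}

```text
time_s: 21.33
ee_pos: [526.6, 377.8, 165.2]
ee_rot: [-180.0, -0.0, 163.5]
force: [-0.1, -0.3, -6.0]
gripper_width: 40.0
gripper_force: 39.9
```

```bash
python3 -c "
from h import *
go(525,96,165,172.6)"
```

```text
t21.3 yaw 163.49 at [526.6 377.8 165.2] F[-0.1 -0.3 -6. ] w40.0 -> delta [-78.6, -270.6, 0.2] roll -1.82
```

>>> {"api": "arm_command", "payload": {"rows": [{"delta_pos":[-8,-28,0],"roll":-0.3,"jaw":20},{"delta_pos":[-18,-62,0],"roll":-0.6,"jaw":20},{"delta_pos":[-28,-96,0],"roll":-1,"jaw":20},{"delta_pos":[-38,-130,0],"roll":-1.5,"jaw":20},{"delta_pos":[-48,-164,0],"roll":-1.82,"jaw":20},{"delta_pos":[-58,-198,0],"roll":-1.82,"jaw":20},{"delta_pos":[-68,-232,0],"roll":-1.82,"jaw":20},{"delta_pos":[-74,-256,0],"roll":-1.82,"jaw":20},{"delta_pos":[-78.5,-270.5,0],"roll":-1.82,"jaw":20},{"delta_pos":[-78.5,-270.5,0],"roll":-1.82,"jaw":20},{"delta_pos":[-78.5,-270.5,0],"roll":-1.82,"jaw":20},{"delta_pos":[-78.5,-270.5,0],"roll":-1.82,"jaw":20}]}}

```text
time_s: 22.33
ee_pos: [524.3, 96.8, 164.1]
ee_rot: [-180.0, -0.2, 172.6]
force: [0.0, 0.9, -3.9]
gripper_width: 39.5
gripper_force: 40.0
```

```bash
python3 - <<'E'
from h import *
go(525,96,165,172.6)
fs=snap("k")
t,f=fs
print("scene caddy top"); blobs(f,228,250,(290,100,380,200)); 
print("knobs"); blobs(f,74,90,(310,170,380,235),5); print("boxtop");blobs(f,54,66,(310,170,375,235)); print("wall");blobs(f,38,50,(310,170,385,235),20)
print("top"); blobs(t,74,90,(265,145,360,225),5); blobs(t,54,66,(265,145,360,225),30); blobs(t,228,250,(265,100,360,225),20)
a=np.hstack([cv2.resize(fs[0]["img"][115:225,245:365],(400,366),interpolation=cv2.INTER_CUBIC),cv2.resize(fs[1]["img"][125:235,280:400],(400,366),interpolation=cv2.INTER_CUBIC)])
cv2.imwrite("pics/k.png",a)
E
```

```text
t22.3 yaw 172.59 at [524.3  96.8 164.1] F[ 0.   0.9 -3.9] w39.5 -> delta [-0.8, -0.7, -0.9] roll -0.00
scene caddy top
n160 px[361. 107.] mean[1047.1  686.5  238.8] rect c[1049.5  680.4] s[ 46.5 312.7] a7.7
n129 px[305. 108.] mean[784.6 827.1 239.3] rect c[789.8 828.1] s[190.  20.] a2.5
n271 px[331. 152.] mean[516.7  86.4 236.9] rect c[523.2  91.6] s[ 64.  146.4] a73.2
knobs
n18 px[330. 188.] mean[540.2 137.7  80.7] rect c[540.1 137.7] s[17.5 15.3] a65.4
n19 px[340. 197.] mean[527.   44.1  80.8] rect c[526.8  44.8] s[17.7 15.7] a80.5
n23 px[346. 201.] mean[524.5   3.5  80.4] rect c[525.5   7.5] s[19.9 15. ] a81.2
n15 px[377. 228.] mean[ 502.6 -206.5   82.2] rect c[ 502.3 -206.9] s[8.7 6.4] a53.9
boxtop
n266 px[328. 191.] mean[539.9 153.   59.3] rect c[544.  159.4] s[ 84.7 121.6] a80.8
n325 px[342. 205.] mean[521.5  19.3  59.3] rect c[527.9  26.2] s[ 80.9 121.8] a82.8
n38 px[370. 233.] mean[ 491.4 -187.    60.1] rect c[ 492.1 -188.8] s[21.  35.7] a84.6
wall
n74 px[323. 198.] mean[510.6 138.   44.1] rect c[501.1 148.8] s[ 61.3 116.4] a34.6
n30 px[347. 195.] mean[601.4 112.1  43.8] rect c[597.6 112.5] s[48.9 30.3] a85.0
n234 px[344. 214.] mean[508.1 -12.1  43.9] rect c[515.9  -7.5] s[ 89.7 164.3] a63.5
top
n15 px[296. 164.] mean[545.6 183.5  85.6] rect c[545.8 185.3] s[18.7 12.3] a26.8
n21 px[325. 179.] mean[528.1  48.9  84.2] rect c[529.7  48.9] s[17.7 14. ] a0.5
n24 px[334. 184.] mean[525.2   8.3  83. ] rect c[525.5   8.4] s[17.5 16.7] a88.5
n125 px[294. 175.] mean[509.7 174.   61.3] rect c[507.  178.6] s[94.9 48.8] a42.6
n455 px[330. 185.] mean[524.8  27.2  61.5] rect c[531.2  28.5] s[ 81.7 127.2] a81.8
n230 px[308. 158.] mean[489.  100.  239.1] rect c[491.   97.8] s[62.6 80.6] a88.2
```

View pics/k.png

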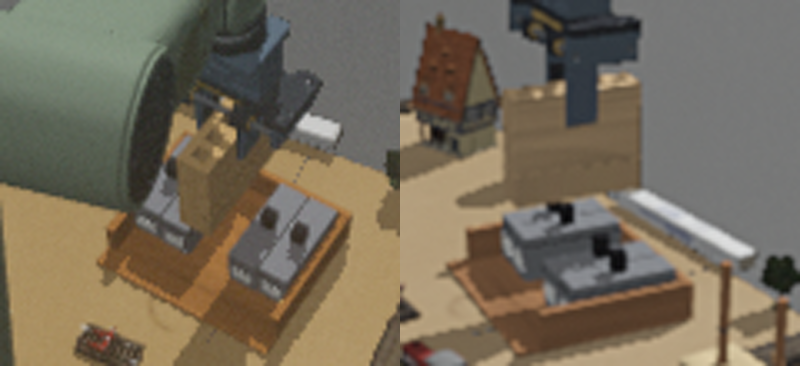

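The hover views show the caddy above the middle of the gap, square with the boxes, so I lower it.

>>> {"api": "arm_command", "payload": {"rows": [{"delta_pos":[0,0.5,25],"roll":0,"jaw":20},{"delta_pos":[0,0.5,50],"roll":0,"jaw":20},{"delta_pos":[0,0.5,70],"roll":0,"jaw":20},{"delta_pos":[0,0.5,85],"roll":0,"jaw":20},{"delta_pos":[0,0.5,98],"roll":0,"jaw":20},{"delta_pos":[0,0.5,106],"roll":0,"jaw":20},{"delta_pos":[0,0.5,110],"roll":0,"jaw":20},{"delta_pos":[0,0.5,110],"roll":0,"jaw":20},{"delta_pos":[0,0.5,110],"roll":0,"jaw":20},{"delta_pos":[0,0.5,110],"roll":0,"jaw":20}]}}

```text
time_s: 23.27
ee_pos: [526.3, 97.3, 56.5]
ee_rot: [180.0, 0.1, 172.6]
force: [0.7, 1.2, -5.0]
gripper_width: 40.0
gripper_force: 40.0
```

>>> {"api": "arm_command", "payload": {"rows": [{"delta_pos":[0,0,2],"roll":0,"jaw":20},{"delta_pos":[-3,0,2],"roll":0,"jaw":20},{"delta_pos":[-6,0,2],"roll":0,"jaw":20},{"delta_pos":[-6,0,2],"roll":0,"jaw":20},{"delta_pos":[-6,0,2],"roll":0,"jaw":20}]}}

```text
time_s: 23.68
ee_pos: [530.1, 96.3, 53.6]
ee_rot: [-180.0, -0.2, 172.6]
force: [-4.6, 0.3, -1.7]
gripper_width: 40.3
gripper_force: 40.0
```

>>> {"api": "arm_command", "payload": {"rows": [{"delta_pos":[-1,0,0],"roll":0,"jaw":20},{"delta_pos":[-2,0,0],"roll":0,"jaw":20},{"delta_pos":[-3,0,0],"roll":0,"jaw":20},{"delta_pos":[-3,0,0],"roll":0,"jaw":20},{"delta_pos":[-3,0,0],"roll":0,"jaw":20}]}}

```text
time_s: 24.1
ee_pos: [530.2, 96.1, 53.1]
ee_rot: [-180.0, -0.5, 172.6]
force: [-9.1, 0.9, 1.0]
gripper_width: 39.9
gripper_force: 40.0
```

>>> {"api": "arm_command", "payload": {"rows": [{"delta_pos":[1.5,0,1],"roll":0,"jaw":20},{"delta_pos":[1.5,0,2],"roll":0,"jaw":20},{"delta_pos":[1.5,0,3.5],"roll":0,"jaw":20},{"delta_pos":[1.5,0,3.5],"roll":0,"jaw":20},{"delta_pos":[1,0,3.5],"roll":0,"jaw":20}]}}

```text
time_s: 24.52
ee_pos: [530.0, 96.1, 51.2]
ee_rot: [-180.0, -0.3, 172.6]
force: [-12.4, 1.8, 10.1]
gripper_width: 39.8
gripper_force: 40.0
```

>>> {"api": "arm_command", "payload": {"rows": [{"delta_pos":[0,0,-1],"roll":0,"jaw":20},{"delta_pos":[0,0,-1],"roll":0,"jaw":52},{"delta_pos":[0,0,-1],"roll":0,"jaw":52},{"delta_pos":[0,0,-1],"roll":0,"jaw":52},{"delta_pos":[0,0,-1],"roll":0,"jaw":52},{"delta_pos":[0,0,-20],"roll":0,"jaw":52},{"delta_pos":[0,0,-50],"roll":0,"jaw":52},{"delta_pos":[0,0,-85],"roll":0,"jaw":40},{"delta_pos":[0,0,-120],"roll":0,"jaw":40},{"delta_pos":[0,0,-120],"roll":0,"jaw":40}]}}

```text
time_s: 25.35
ee_pos: [538.6, 96.6, 177.7]
ee_rot: [179.8, 0.9, 172.6]
force: [1.0, -0.1, 0.8]
gripper_width: 36.9
gripper_force: 0.0
```

```bash
python3 - <<'E'
from h import *
P=pickle.load(open("top0.pkl","rb")),pickle.load(open("scene0.pkl","rb"))
for f,b in zip(P,((365,180,425,250),(355,195,430,280))):
    C=cloud(f)
    for y0 in(-203,-283,-323,-363):
        m=(abs(C[...,1]-y0)<12)&(abs(C[...,0]-500)<15)&(C[...,2]>72)&(C[...,2]<158)
        Q=C[m]; c=np.polyfit(Q[:,2]-110,Q[:,:2],1); print(y0,m.sum(),"at z110",c[1].round(1),"lean deg xy",np.degrees(np.arctan(c[0])).round(2), "z",Q[:,2].max().round(0))
go(501,-322,150,88)
E
```

```text
-203 36 at z110 [ 502.6 -202.5] lean deg xy [ 0.6  -0.04] z 157.0
-283 35 at z110 [ 499.4 -282.3] lean deg xy [-0.18 -0.31] z 156.0
-323 37 at z110 [ 496.9 -321.9] lean deg xy [ 1.47 -0.52] z 158.0
-363 35 at z110 [ 495.9 -361.8] lean deg xy [0.07 0.18] z 151.0
-203 88 at z110 [ 502.5 -206.4] lean deg xy [0.29 0.05] z 158.0
-283 100 at z110 [ 499.  -286.4] lean deg xy [0.19 0.22] z 158.0
-323 103 at z110 [ 497.6 -326. ] lean deg xy [0.23 0.67] z 156.0
-363 114 at z110 [ 496.  -365.8] lean deg xy [-0.12  0.06] z 156.0
t25.4 yaw 172.59 at [538.6  96.6 177.7] F[ 1.  -0.1  0.8] w36.9 -> delta [-16.7, -420.0, 27.7] roll 16.92
```

```bash
python3 - <<'E'
from h import *
f=pickle.load(open("top0.pkl","rb")); C=cloud(f)
m=(C[...,0]>250)&(C[...,0]<480)&(C[...,1]<-300)&(C[...,1]>-520)&(C[...,2]>70); Q=C[m]
print(Q[:,2].max(), np.percentile(Q[:,2],[50,90,99]))
T=Q[Q[:,2]>np.percentile(Q[:,2],60)]; print(T.min(0),T.max(0))
go(505.7,-203,150,87.7)
E
```

```text
142.44283586493714 [133.45763577 137.01818813 139.77748455]
[ 271.88127419 -485.55436781  134.28156764] [ 427.60658502 -361.38993382  142.44283586]
t25.4 yaw 172.59 at [538.6  96.6 177.7] F[ 1.  -0.1  0.8] w36.9 -> delta [-6.0, -301.4, 27.7] roll 16.98
```

>>> {"api": "arm_command", "payload": {"rows": [{"delta_pos":[-6,-301.5,0],"roll":17,"jaw":30},{"delta_pos":[-6,-301.5,0],"roll":17,"jaw":30},{"delta_pos":[-6,-301.5,0],"roll":17,"jaw":30},{"delta_pos":[-6,-301.5,0],"roll":17,"jaw":30},{"delta_pos":[-6,-301.5,0],"roll":17,"jaw":30},{"delta_pos":[-6,-301.5,0],"roll":17,"jaw":30},{"delta_pos":[-6,-301.5,0],"roll":17,"jaw":30},{"delta_pos":[-6,-301.5,0],"roll":17,"jaw":30},{"delta_pos":[-6,-301.5,0],"roll":17,"jaw":30},{"delta_pos":[-6,-301.5,0],"roll":17,"jaw":30},{"delta_pos":[-6,-301.5,0],"roll":17,"jaw":30},{"delta_pos":[-6,-301.5,0],"roll":17,"jaw":30},{"delta_pos":[-6,-301.5,27],"roll":17,"jaw":30},{"delta_pos":[-6,-301.5,27],"roll":17,"jaw":30},{"delta_pos":[-6,-301.5,27],"roll":17,"jaw":30}]}}

```text
time_s: 26.6
ee_pos: [499.6, -203.6, 142.1]
ee_rot: [-179.8, -0.1, 87.6]
force: [0.5, -0.8, 0.2]
gripper_width: 27.1
gripper_force: 0.0
```

```bash
python3 - <<'E'
from h import *
go(505.7,-203,74,87.7)
fs=snap("l")
t,f=fs
for g,b in((t,(265,130,365,225)),(f,(300,150,385,235))):
    print("caddytop"); blobs(g,116,133,b,20); print("knob"); blobs(g,74,90,b,5); print("boxtop"); blobs(g,54,66,b,30)
C=cloud(f); m=(abs(C[...,1]+203)<40)&(abs(C[...,0]-505)<60)&(C[...,2]>165)&(C[...,2]<230); v,u=np.nonzero(m)
print(len(u)); print("fingers"); blobs(f,165,225,(u.min(),v.min(),u.max()+1,v.max()+1),5); print(C[m][:,2].min())
a=np.hstack([cv2.resize(fs[0]["img"][115:225,255:375],(400,366),interpolation=cv2.INTER_CUBIC),cv2.resize(fs[1]["img"][140:250,295:415],(400,366),interpolation=cv2.INTER_CUBIC)])
cv2.imwrite("pics/l.png",a)
E
```

```text
t26.6 yaw 87.61 at [ 499.6 -203.6  142.1] F[ 0.5 -0.8  0.2] w27.1 -> delta [0.8, 6.0, 68.1] roll -0.02
caddytop
knob
boxtop
n130 px[334. 191.] mean[507.6   2.9  61.4] rect c[520.   -0.9] s[ 32.8 115.1] a73.3
caddytop
n255 px[333. 182.] mean[525.3  90.  122.6] rect c[528.2  93.9] s[ 46.7 145.3] a83.9
knob
n34 px[305. 154.] mean[642.1 554.9  81.2] rect c[641.2 553.7] s[64.2 11. ] a15.5
n45 px[321. 163.] mean[647.7 399.5  80.9] rect c[650.  405.1] s[33.3 59.6] a57.1
n178 px[335. 194.] mean[523.   74.1  81.8] rect c[520.7  67.5] s[ 54.7 147.7] a72.1
n25 px[345. 202.] mean[523.9   3.3  80. ] rect c[525.1   3.9] s[18.  16.1] a89.6
n15 px[377. 228.] mean[ 502.4 -206.7   82.3] rect c[ 501.7 -207.3] s[5.9 6.5] a46.5
boxtop
n37 px[321. 168.] mean[644.4 400.   59.9] rect c[647.9 403. ] s[36.2 60. ] a56.4
n431 px[340. 204.] mean[520.5  32.8  59.6] rect c[518.4  42.5] s[121.  146.8] a77.2
n80 px[375. 232.] mean[ 506.3 -193.5   60. ] rect c[ 504.6 -196.1] s[36.8 60.2] a83.7
295
fingers
n135 px[383. 190.] mean[ 515.7 -210.6  203.8] rect c[ 518.6 -207.2] s[35.6 12.7] a88.7
n123 px[372. 192.] mean[ 477.7 -208.8  204.4] rect c[ 479.4 -204. ] s[12.6 38.4] a2.6
179.84913135901817
```

View pics/l.png

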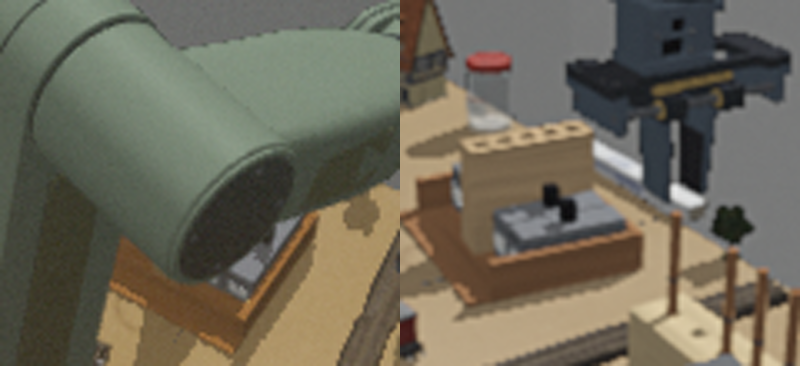

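The scene view shows the caddy standing in the gap against the back wall at about (333,182), and the gripper above rod 1 at (378,213). I descend and grip rod 1.

>>> {"api": "arm_command", "payload": {"rows": [{"delta_pos":[1.5,6,0],"roll":0,"jaw":30},{"delta_pos":[1.5,6,0],"roll":0,"jaw":30},{"delta_pos":[1.5,6,20],"roll":0,"jaw":30},{"delta_pos":[1.5,6,40],"roll":0,"jaw":30},{"delta_pos":[1.5,6,58],"roll":0,"jaw":30},{"delta_pos":[1.5,6,68],"roll":0,"jaw":30},{"delta_pos":[1.5,6,68],"roll":0,"jaw":30},{"delta_pos":[1.5,6,68],"roll":0,"jaw":0},{"delta_pos":[1.5,6,68],"roll":0,"jaw":0},{"delta_pos":[1.5,6,68],"roll":0,"jaw":0},{"delta_pos":[1.5,6,68],"roll":0,"jaw":0},{"delta_pos":[1.5,6,68],"roll":0,"jaw":0},{"delta_pos":[1.5,6,68],"roll":0,"jaw":0}], "squeeze": 15}}

```text
time_s: 27.78
ee_pos: [506.7, -202.8, 76.3]
ee_rot: [179.9, 0.0, 87.6]
force: [-2.7, 0.0, 5.7]
gripper_width: 9.8
gripper_force: 15.0
```

>>> {"api": "arm_command", "payload": {"rows": [{"delta_pos":[0,0,-10],"roll":0,"jaw":0},{"delta_pos":[0,0,-30],"roll":0,"jaw":0},{"delta_pos":[0,0,-50],"roll":0,"jaw":0},{"delta_pos":[0,0,-75],"roll":0,"jaw":0},{"delta_pos":[0,0,-105],"roll":0,"jaw":0},{"delta_pos":[0,0,-138],"roll":0,"jaw":0},{"delta_pos":[0,0,-138],"roll":0,"jaw":0},{"delta_pos":[0,0,-138],"roll":0,"jaw":0}]}}

```text
time_s: 28.45
ee_pos: [508.1, -203.1, 215.8]
ee_rot: [179.7, 0.1, 87.6]
force: [-0.4, 0.2, -0.6]
gripper_width: 9.7
gripper_force: 15.0
```

```bash
cat >> h.py <<'E'
def rod(f,p,h,b=(0,0)):
    "rod held at TCP reading p: line fit of the cloud between heights h, offset from TCP (camera-facing side corrected)"
    C=cloud(f); m=(np.hypot(C[...,0]-p[0],C[...,1]-p[1])<20)&(C[...,2]>h[0])&(C[...,2]<h[1]); Q=C[m]
    c=np.polyfit(Q[:,2]-h[0],Q[:,:2],1); o=(-f["R"].T@f["t"])[:2]-Q[:,:2].mean(0); o*=-3.9/np.hypot(*o)
    print("rod n",m.sum(),"low end",(c[1]+o+b).round(1),"top",(c[0]*(h[1]-h[0])+c[1]+o+b).round(1),"lean",np.degrees(np.arctan(c[0])).round(2),"zmin",Q[:,2].min().round(0))
E
python3 - <<'E'
from h import *
fs=snap("m"); f=fs[1]
from workcell import env
p=env.state()["ee_pos"]; rod(f,p,(130,238),(1.8,2.2))
blobs(f,116,133,(300,150,385,235),20)
ax=np.array([.9914,-.1305]); 
for k in range(5): print(k+1,(np.array([530,96.1])+ (k-2)*27*ax).round(1))
w=np.array([530,96.1])-54*ax; go(w[0],w[1],212,87.7)
E
```

```text
rod n 105 low end [ 508.7 -200.6] top [ 508.9 -200.6] lean [ 0.07 -0.01] zmin 148.0
n250 px[333. 182.] mean[525.8  90.3 122.7] rect c[528.8  93.5] s[ 49.8 145. ] a82.3
1 [476.5 103.1]
2 [503.2  99.6]
3 [530.   96.1]
4 [556.8  92.6]
5 [583.5  89.1]
t28.6 yaw 87.60 at [ 506.1 -202.3  212.7] F[-0.3 -0.7 -0.5] w9.7 -> delta [303.9, -42.5, 0.7] roll -0.02
```

```bash
python3 -c "
from h import *
go(585,88.9,212,172.6)"
```

```text
t28.6 yaw 87.60 at [ 506.1 -202.3  212.7] F[-0.3 -0.7 -0.5] w9.7 -> delta [294.2, 66.6, 0.7] roll -17.00
```

>>> {"api": "arm_command", "payload": {"rows": [{"delta_pos":[24,5,0],"roll":-1.4,"jaw":0},{"delta_pos":[48,11,0],"roll":-2.8,"jaw":0},{"delta_pos":[72,16,0],"roll":-4.2,"jaw":0},{"delta_pos":[96,22,0],"roll":-5.6,"jaw":0},{"delta_pos":[120,27,0],"roll":-7,"jaw":0},{"delta_pos":[145,33,0],"roll":-8.4,"jaw":0},{"delta_pos":[170,38,0],"roll":-9.8,"jaw":0},{"delta_pos":[195,44,0],"roll":-11.2,"jaw":0},{"delta_pos":[220,50,0],"roll":-12.6,"jaw":0},{"delta_pos":[245,56,0],"roll":-14,"jaw":0},{"delta_pos":[270,61,0],"roll":-15.4,"jaw":0},{"delta_pos":[285,65,0],"roll":-16.6,"jaw":0},{"delta_pos":[294,66.5,0],"roll":-17,"jaw":0},{"delta_pos":[294,66.5,0],"roll":-17,"jaw":0},{"delta_pos":[294,66.5,0],"roll":-17,"jaw":0},{"delta_pos":[294,66.5,0],"roll":-17,"jaw":0}]}}

```text
time_s: 29.88
ee_pos: [584.8, 87.4, 212.6]
ee_rot: [-180.0, -0.1, 172.5]
force: [0.8, 0.1, -1.2]
gripper_width: 9.6
gripper_force: 15.0
```

```bash
python3 - <<'E'
from h import *
go(585,88.9,206,172.6)
fs=snap("n"); t,f=fs
from workcell import env
p=env.state()["ee_pos"]; rod(f,p,(152,238),(1.8,2.2))
C=cloud(f); blobs(f,116,133,(300,150,385,235),20)
C=cloud(t); m=(np.hypot(C[...,0]-p[0],C[...,1]-p[1])<25)&(C[...,2]>145)&(C[...,2]<220); print("top sees rod",m.sum())
ax=np.array([.9914,-.1305])
for k in range(5): print(k+1,proj(f,[*(np.array([530-1.8,96.1-2.2])+(k-2)*27*ax),123]).round(1))
a=cv2.resize(f["img"][150:200,300:380],(800,500),interpolation=cv2.INTER_CUBIC); cv2.imwrite("pics/n.png",a)
E
```

```text
t29.9 yaw 172.47 at [584.8  87.4 212.6] F[ 0.8  0.1 -1.2] w9.6 -> delta [-0.0, 1.5, 6.6] roll -0.03
rod n 57 low end [586.7  89.1] top [588.3  87.7] lean [ 1.06 -0.91] zmin 152.0
n253 px[333. 182.] mean[525.5  90.4 122.6] rect c[529.3  93.1] s[ 46.5 144.4] a83.6
top sees rod 25
1 [319.1 183.8]
2 [326.1 182.6]
3 [333.  181.4]
4 [339.9 180.3]
5 [346.6 179.1]
```

View pics/n.png

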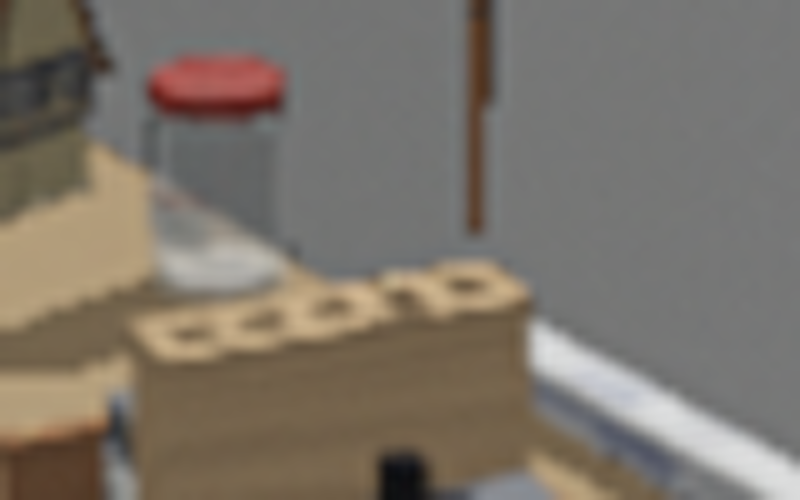

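>>> {"api": "arm_command", "payload": {"rows": [{"delta_pos":[2,1.5,0],"roll":0,"jaw":0},{"delta_pos":[2,1.5,0],"roll":0,"jaw":0},{"delta_pos":[2,1.5,12],"roll":0,"jaw":0},{"delta_pos":[2,1.5,24],"roll":0,"jaw":0},{"delta_pos":[2,1.5,36],"roll":0,"jaw":0},{"delta_pos":[2,1.5,46],"roll":0,"jaw":0},{"delta_pos":[2,1.5,46],"roll":0,"jaw":0}]}}

```text
time_s: 30.57
ee_pos: [582.0, 89.7, 165.0]
ee_rot: [-179.9, -0.2, 172.6]
force: [-0.6, -0.2, 0.2]
gripper_width: 9.5
gripper_force: 15.0
```

>>> {"api": "arm_command", "payload": {"rows": [{"delta_pos":[0,0,15],"roll":0,"jaw":0},{"delta_pos":[0,0,30],"roll":0,"jaw":0},{"delta_pos":[0,0,43],"roll":0,"jaw":0},{"delta_pos":[0,0,52],"roll":0,"jaw":0},{"delta_pos":[0,0,57],"roll":0,"jaw":0},{"delta_pos":[0,0,58],"roll":0,"jaw":0},{"delta_pos":[0,0,58],"roll":0,"jaw":0}]}}

```text
time_s: 31.15
ee_pos: [583.8, 90.2, 109.5]
ee_rot: [180.0, 0.0, 172.6]
force: [0.3, -1.9, 0.1]
gripper_width: 9.7
gripper_force: 15.0
```

>>> {"api": "arm_command", "payload": {"rows": [{"delta_pos":[0,0,2],"roll":0,"jaw":0},{"delta_pos":[0,0,3.5],"roll":0,"jaw":0},{"delta_pos":[0,0,4.5],"roll":0,"jaw":0},{"delta_pos":[0,0,4.5],"roll":0,"jaw":0}]}}

```text
time_s: 31.48
ee_pos: [584.4, 90.2, 106.3]
ee_rot: [180.0, 0.1, 172.6]
force: [-0.5, 0.3, 6.2]
gripper_width: 9.5
gripper_force: 15.0
```

>>> {"api": "arm_command", "payload": {"rows": [{"delta_pos":[0,0,-1],"roll":0,"jaw":25},{"delta_pos":[0,0,-1],"roll":0,"jaw":25},{"delta_pos":[0,0,-1],"roll":0,"jaw":25},{"delta_pos":[0,0,-30],"roll":0,"jaw":25},{"delta_pos":[0,0,-65],"roll":0,"jaw":25},{"delta_pos":[0,0,-80],"roll":0,"jaw":30},{"delta_pos":[33,-379.5,-80],"roll":17,"jaw":30},{"delta_pos":[33,-379.5,-80],"roll":17,"jaw":30},{"delta_pos":[33,-379.5,-80],"roll":17,"jaw":30},{"delta_pos":[33,-379.5,-80],"roll":17,"jaw":30},{"delta_pos":[33,-379.5,-80],"roll":17,"jaw":30},{"delta_pos":[33,-379.5,-80],"roll":17,"jaw":30},{"delta_pos":[33,-379.5,-80],"roll":17,"jaw":30},{"delta_pos":[33,-379.5,-80],"roll":17,"jaw":30},{"delta_pos":[33,-379.5,-80],"roll":17,"jaw":30},{"delta_pos":[33,-379.5,-80],"roll":17,"jaw":30},{"delta_pos":[33,-379.5,-80],"roll":17,"jaw":30},{"delta_pos":[33,-379.5,-80],"roll":17,"jaw":30},{"delta_pos":[33,-379.5,-50],"roll":17,"jaw":30},{"delta_pos":[33,-379.5,-50],"roll":17,"jaw":30}]}}

```text
time_s: 33.15
ee_pos: [499.1, -280.6, 150.4]
ee_rot: [-179.6, -0.2, 87.6]
force: [-1.1, 0.8, -0.7]
gripper_width: 27.3
gripper_force: 0.0
```

```bash
cat >> h.py <<'E'
def check(f):
    "caddy top, rods in it, knobs (scene camera, bias added)"
    C=cloud(f)+[1.8,2.2,0]
    blobs(f,116,133,(300,150,385,235),100); print("knobs"); blobs(f,74,90,(330,190,360,215),10)
    m=(C[...,2]>138)&(C[...,2]<215)&(abs(C[...,0]-530)<90)&(abs(C[...,1]-96)<30)
    if m.sum(): print("rods in caddy n",m.sum(),"zmax",C[m][:,2].max().round(1),"x",np.histogram(C[m][:,0],bins=[460,490,517,543,570,600])[0])
    for y0 in(-203,-283,-323,-363):
        m=(abs(C[...,1]-y0)<12)&(abs(C[...,0]-502)<15)&(C[...,2]>72)&(C[...,2]<165); print(y0,m.sum(),end=" ")
    print()
E
python3 - <<'E'
from h import *
f=snap("o")[1]; check(f); go(502.8,-282,74,87.7)
E
```

```text
n253 px[333. 182.] mean[525.   89.3 122.9] rect c[527.9  93.7] s[ 47.8 143.8] a84.8
knobs
n113 px[341. 193.] mean[544.9  68.3  81.7] rect c[550.   72.2] s[84.5 48.7] a23.3
n23 px[346. 201.] mean[524.6   3.7  80.3] rect c[526.2   5.8] s[16.7 15.8] a73.1
rods in caddy n 42 zmax 189.9 x [ 0  0  0  0 42]
-203 0 -283 105 -323 108 -363 123 
t33.2 yaw 87.62 at [ 501.1 -281.5  153.8] F[0.7 0.1 0.6] w27.3 -> delta [-0.5, 1.7, 79.8] roll -0.02
```

>>> {"api": "arm_command", "payload": {"rows": [{"delta_pos":[0,1.5,0],"roll":0,"jaw":30},{"delta_pos":[0,1.5,20],"roll":0,"jaw":30},{"delta_pos":[0,1.5,45],"roll":0,"jaw":30},{"delta_pos":[0,1.5,65],"roll":0,"jaw":30},{"delta_pos":[0,1.5,78],"roll":0,"jaw":30},{"delta_pos":[0,1.5,78],"roll":0,"jaw":30},{"delta_pos":[0,1.5,78],"roll":0,"jaw":0},{"delta_pos":[0,1.5,78],"roll":0,"jaw":0},{"delta_pos":[0,1.5,78],"roll":0,"jaw":0},{"delta_pos":[0,1.5,78],"roll":0,"jaw":0},{"delta_pos":[0,1.5,78],"roll":0,"jaw":0},{"delta_pos":[0,1.5,78],"roll":0,"jaw":0}]}}

```text
time_s: 34.25
ee_pos: [503.6, -282.5, 78.2]
ee_rot: [179.9, 0.1, 87.6]
force: [-2.2, -1.3, 6.7]
gripper_width: 9.4
gripper_force: 15.0
```

>>> {"api": "arm_command", "payload": {"rows": [{"delta_pos":[0,0,-10],"roll":0,"jaw":0},{"delta_pos":[0,0,-30],"roll":0,"jaw":0},{"delta_pos":[0,0,-50],"roll":0,"jaw":0},{"delta_pos":[0,0,-75],"roll":0,"jaw":0},{"delta_pos":[0,0,-105],"roll":0,"jaw":0},{"delta_pos":[0,0,-138],"roll":0,"jaw":0},{"delta_pos":[0,0,-138],"roll":0,"jaw":0},{"delta_pos":[0,0,-138],"roll":0,"jaw":0}]}}

```text
time_s: 34.92
ee_pos: [504.8, -282.6, 217.6]
ee_rot: [179.7, 0.2, 87.6]
force: [0.1, -0.3, -1.2]
gripper_width: 9.6
gripper_force: 15.0
```

```bash
python3 - <<'E'
from h import *
from workcell import env
f=snap("p")[1]; p=env.state()["ee_pos"]; rod(f,p,(152,238),(0,2.2)); go(558.5,92.4,212,172.6)
E
```

```text
rod n 108 low end [ 503.9 -280.6] top [ 503.5 -280.3] lean [-0.27  0.17] zmin 152.0
t35.0 yaw 87.60 at [ 503.  -281.7  214.2] F[-0.1 -0.3 -0.6] w9.4 -> delta [376.1, 39.7, 2.2] roll -17.00
```

>>> {"api": "arm_command", "payload": {"rows": [{"delta_pos":[28,3,0],"roll":-1.42,"jaw":0},{"delta_pos":[56,6,0],"roll":-2.84,"jaw":0},{"delta_pos":[84,9,0],"roll":-4.26,"jaw":0},{"delta_pos":[112,12,0],"roll":-5.68,"jaw":0},{"delta_pos":[140,14,0],"roll":-7.1,"jaw":0},{"delta_pos":[168,17,0],"roll":-8.52,"jaw":0},{"delta_pos":[196,20,0],"roll":-9.94,"jaw":0},{"delta_pos":[224,23,0],"roll":-11.36,"jaw":0},{"delta_pos":[252,26,0],"roll":-12.78,"jaw":0},{"delta_pos":[280,29,0],"roll":-14.2,"jaw":0},{"delta_pos":[308,32,0],"roll":-15.62,"jaw":0},{"delta_pos":[332,34,0],"roll":-17,"jaw":0},{"delta_pos":[356,36.5,0],"roll":-17,"jaw":0},{"delta_pos":[377,38.5,0],"roll":-17,"jaw":0},{"delta_pos":[377,38.5,0],"roll":-17,"jaw":0},{"delta_pos":[377,38.5,0],"roll":-17,"jaw":0},{"delta_pos":[377,38.5,0],"roll":-17,"jaw":0}]}}

```text
time_s: 36.43
ee_pos: [556.9, 92.5, 213.5]
ee_rot: [-179.9, -0.1, 172.6]
force: [-0.6, 0.3, -0.6]
gripper_width: 9.6
gripper_force: 15.0
```

```bash
cat >> h.py <<'E'
def held(f,k,c=(530-1.8,96.1-2.2)):
    "image columns: held rod low part against the expected axis over well k (scene camera coordinates)"
    from workcell import env
    w=np.array(c)+(k-3)*27*np.array([.9914,-.1305]); C=cloud(f); zs=env.state()["ee_pos"][2]-67
    for z in(zs+6,zs+14,zs+22):
        u,v=proj(f,[*w,z]); r=int(round(v)); row=[x for x in range(int(u)-9,int(u)+10) if np.hypot(C[r,x,0]-w[0],C[r,x,1]-w[1])<22]
        print(f"z{z:.0f} expect u {u:.2f} seen {np.mean(row):.2f} n{len(row)}")
E
python3 - <<'E'
from h import *
f=snap("q")[1]; held(f,4); check(f); go(557.3,93.3,170,172.6)
f=pickle.load(open("n.pkl","rb"))[1]
E
```

```text
z153 expect u 339.86 seen 340.00 n3
z161 expect u 339.85 seen 340.00 n3
z169 expect u 339.85 seen 340.00 n3
n245 px[333. 182.] mean[525.2  90.5 122.7] rect c[529.3  95.3] s[ 46.9 146.1] a84.5
knobs
n114 px[341. 193.] mean[546.   68.2  81.5] rect c[552.   71.8] s[83.4 50.1] a21.7
n21 px[345. 201.] mean[524.5   4.1  80.8] rect c[525.1   5.8] s[15.3 15.8] a84.4
rods in caddy n 97 zmax 214.4 x [ 0  0  0 55 42]
-203 0 -283 0 -323 109 -363 121 
t36.5 yaw 172.53 at [557.3  92.  214.1] F[ 0.6 -0.9 -0. ] w9.5 -> delta [0.1, 1.3, 44.1] roll -0.01
```

Aligned. I lower with a small y correction.

>>> {"api": "arm_command", "payload": {"rows": [{"delta_pos":[0,1,0],"roll":0,"jaw":0},{"delta_pos":[0,1,12],"roll":0,"jaw":0},{"delta_pos":[0,1,24],"roll":0,"jaw":0},{"delta_pos":[0,1,36],"roll":0,"jaw":0},{"delta_pos":[0,1,46],"roll":0,"jaw":0},{"delta_pos":[0,1,46],"roll":0,"jaw":0}]}}

```text
time_s: 37.03
ee_pos: [556.3, 93.3, 166.5]
ee_rot: [-179.9, -0.2, 172.5]
force: [-0.2, -0.2, 0.1]
gripper_width: 9.5
gripper_force: 15.0
```

>>> {"api": "arm_command", "payload": {"rows": [{"delta_pos":[0,0,15],"roll":0,"jaw":0},{"delta_pos":[0,0,30],"roll":0,"jaw":0},{"delta_pos":[0,0,43],"roll":0,"jaw":0},{"delta_pos":[0,0,53],"roll":0,"jaw":0},{"delta_pos":[0,0,58],"roll":0,"jaw":0},{"delta_pos":[0,0,60.5],"roll":0,"jaw":0},{"delta_pos":[0,0,61.5],"roll":0,"jaw":0},{"delta_pos":[0,0,61.5],"roll":0,"jaw":0}]}}

```text
time_s: 37.7
ee_pos: [558.2, 93.9, 108.2]
ee_rot: [180.0, 0.1, 172.6]
force: [-1.7, -1.6, 3.1]
gripper_width: 9.7
gripper_force: 15.0
```

>>> {"api": "arm_command", "payload": {"rows": [{"delta_pos":[0,0,-1],"roll":0,"jaw":25},{"delta_pos":[0,0,-1],"roll":0,"jaw":25},{"delta_pos":[0,0,-1],"roll":0,"jaw":25},{"delta_pos":[0,0,-30],"roll":0,"jaw":25},{"delta_pos":[0,0,-65],"roll":0,"jaw":25},{"delta_pos":[0,0,-80],"roll":0,"jaw":30},{"delta_pos":[3.5,-419.5,-80],"roll":17,"jaw":30},{"delta_pos":[3.5,-419.5,-80],"roll":17,"jaw":30},{"delta_pos":[3.5,-419.5,-80],"roll":17,"jaw":30},{"delta_pos":[3.5,-419.5,-80],"roll":17,"jaw":30},{"delta_pos":[3.5,-419.5,-80],"roll":17,"jaw":30},{"delta_pos":[3.5,-419.5,-80],"roll":17,"jaw":30},{"delta_pos":[3.5,-419.5,-80],"roll":17,"jaw":30},{"delta_pos":[3.5,-419.5,-80],"roll":17,"jaw":30},{"delta_pos":[3.5,-419.5,-80],"roll":17,"jaw":30},{"delta_pos":[3.5,-419.5,-80],"roll":17,"jaw":30},{"delta_pos":[3.5,-419.5,-80],"roll":17,"jaw":30},{"delta_pos":[3.5,-419.5,-80],"roll":17,"jaw":30},{"delta_pos":[3.5,-419.5,-50],"roll":17,"jaw":30},{"delta_pos":[3.5,-419.5,-50],"roll":17,"jaw":30}]}}

```text
time_s: 39.37
ee_pos: [497.7, -320.4, 152.9]
ee_rot: [-179.6, -0.2, 87.6]
force: [-0.1, 1.2, -1.6]
gripper_width: 27.4
gripper_force: 0.0
```

```bash
python3 - <<'E'
from h import *
f=snap("r")[1]; check(f); go(500.8,-321.7,76,87.7)
E
```

```text
n249 px[333. 182.] mean[525.4  89.3 123. ] rect c[529.2  94.1] s[ 45.3 146.4] a82.0
knobs
n109 px[341. 193.] mean[546.   68.5  81.6] rect c[549.8  55.6] s[43.6 92.2] a83.9
n23 px[346. 201.] mean[524.7   3.8  80.3] rect c[525.8   5.2] s[17.  16.1] a74.2
rods in caddy n 83 zmax 189.9 x [ 0  0  0 42 41]
-203 0 -283 0 -323 109 -363 122 
t39.5 yaw 87.62 at [ 499.6 -321.   156.4] F[ 0.5 -0.7 -0.3] w27.4 -> delta [-0.6, 1.2, 80.4] roll -0.02
```

>>> {"api": "arm_command", "payload": {"rows": [{"delta_pos":[0,1,0],"roll":0,"jaw":30},{"delta_pos":[0,1,20],"roll":0,"jaw":30},{"delta_pos":[0,1,45],"roll":0,"jaw":30},{"delta_pos":[0,1,65],"roll":0,"jaw":30},{"delta_pos":[0,1,79],"roll":0,"jaw":30},{"delta_pos":[0,1,79],"roll":0,"jaw":30},{"delta_pos":[0,1,79],"roll":0,"jaw":0},{"delta_pos":[0,1,79],"roll":0,"jaw":0},{"delta_pos":[0,1,79],"roll":0,"jaw":0},{"delta_pos":[0,1,79],"roll":0,"jaw":0},{"delta_pos":[0,1,79],"roll":0,"jaw":0},{"delta_pos":[0,1,79],"roll":0,"jaw":0}]}}

```text
time_s: 40.47
ee_pos: [501.8, -322.2, 79.9]
ee_rot: [179.9, 0.1, 87.6]
force: [-1.9, 0.9, 6.7]
gripper_width: 9.9
gripper_force: 15.0
```

>>> {"api": "arm_command", "payload": {"rows": [{"delta_pos":[0,0,-10],"roll":0,"jaw":0},{"delta_pos":[0,0,-30],"roll":0,"jaw":0},{"delta_pos":[0,0,-50],"roll":0,"jaw":0},{"delta_pos":[0,0,-75],"roll":0,"jaw":0},{"delta_pos":[0,0,-105],"roll":0,"jaw":0},{"delta_pos":[0,0,-138],"roll":0,"jaw":0},{"delta_pos":[0,0,-138],"roll":0,"jaw":0},{"delta_pos":[0,0,-138],"roll":0,"jaw":0}]}}

```text
time_s: 41.13
ee_pos: [502.5, -322.2, 219.1]
ee_rot: [179.7, 0.2, 87.6]
force: [0.4, -0.6, -0.2]
gripper_width: 9.6
gripper_force: 15.0
```

```bash
python3 - <<'E'
from h import *
from workcell import env
f=snap("s")[1]; p=env.state()["ee_pos"]; rod(f,p,(152,238),(0,2.2)); go(530.7,96.6,212,172.6)
E
```

```text
rod n 113 low end [ 501.5 -320.3] top [ 501.4 -320.7] lean [-0.04 -0.32] zmin 153.0
t41.2 yaw 87.60 at [ 500.8 -321.2  215.6] F[-0.8 -0.1 -0.5] w9.3 -> delta [418.7, 12.3, 3.6] roll -17.00
```

>>> {"api": "arm_command", "payload": {"rows": [{"delta_pos":[31,1,0],"roll":-1.42,"jaw":0},{"delta_pos":[62,2,0],"roll":-2.84,"jaw":0},{"delta_pos":[93,3,0],"roll":-4.26,"jaw":0},{"delta_pos":[124,4,0],"roll":-5.68,"jaw":0},{"delta_pos":[155,5,0],"roll":-7.1,"jaw":0},{"delta_pos":[186,6,0],"roll":-8.52,"jaw":0},{"delta_pos":[217,7,0],"roll":-9.94,"jaw":0},{"delta_pos":[248,8,0],"roll":-11.36,"jaw":0},{"delta_pos":[279,8.5,0],"roll":-12.78,"jaw":0},{"delta_pos":[310,9,0],"roll":-14.2,"jaw":0},{"delta_pos":[341,10,0],"roll":-15.62,"jaw":0},{"delta_pos":[368,11,0],"roll":-17,"jaw":0},{"delta_pos":[395,12,0],"roll":-17,"jaw":0},{"delta_pos":[418.5,12.5,0],"roll":-17,"jaw":0},{"delta_pos":[418.5,12.5,0],"roll":-17,"jaw":0},{"delta_pos":[418.5,12.5,0],"roll":-17,"jaw":0},{"delta_pos":[418.5,12.5,0],"roll":-17,"jaw":0}]}}

```text
time_s: 42.65
ee_pos: [530.6, 95.5, 215.0]
ee_rot: [-179.9, -0.1, 172.6]
force: [-0.5, -0.1, 0.1]
gripper_width: 9.7
gripper_force: 15.0
```

```bash
python3 - <<'E'
from h import *
f=snap("q")[1]; held(f,3); check(f); go(530.7,96.8,170,172.6)
E
```

```text
z155 expect u 332.95 seen 334.00 n3
z163 expect u 332.93 seen 334.00 n3
z171 expect u 332.90 seen 334.00 n3
n246 px[333. 182.] mean[525.9  89.8 123.1] rect c[528.8  91.7] s[ 49.  145.9] a81.2
knobs
n107 px[341. 193.] mean[545.3  67.9  81.7] rect c[549.9  57.4] s[42.6 93.5] a87.5
n23 px[346. 201.] mean[524.6   3.6  80.4] rect c[524.8   4.1] s[18.6 15.7] a89.9
rods in caddy n 135 zmax 214.4 x [ 0  0 53 42 40]
-203 0 -283 0 -323 0 -363 121 
t42.8 yaw 172.53 at [530.9  95.  215.5] F[ 0.3 -0.2  1.1] w9.7 -> delta [0.4, 1.7, 45.5] roll -0.01
```

>>> {"api": "arm_command", "payload": {"rows": [{"delta_pos":[1.5,1.5,0],"roll":0,"jaw":0},{"delta_pos":[1.5,1.5,12],"roll":0,"jaw":0},{"delta_pos":[1.5,1.5,24],"roll":0,"jaw":0},{"delta_pos":[1.5,1.5,36],"roll":0,"jaw":0},{"delta_pos":[1.5,1.5,46],"roll":0,"jaw":0},{"delta_pos":[1.5,1.5,46],"roll":0,"jaw":0}]}}

```text
time_s: 43.25
ee_pos: [528.5, 97.0, 168.1]
ee_rot: [-179.9, -0.2, 172.5]
force: [-0.7, -0.6, -0.7]
gripper_width: 9.6
gripper_force: 15.0
```

>>> {"api": "arm_command", "payload": {"rows": [{"delta_pos":[0,0,15],"roll":0,"jaw":0},{"delta_pos":[0,0,30],"roll":0,"jaw":0},{"delta_pos":[0,0,43],"roll":0,"jaw":0},{"delta_pos":[0,0,53],"roll":0,"jaw":0},{"delta_pos":[0,0,58],"roll":0,"jaw":0},{"delta_pos":[0,0,60.5],"roll":0,"jaw":0},{"delta_pos":[0,0,61],"roll":0,"jaw":0},{"delta_pos":[0,0,61],"roll":0,"jaw":0}]}}

```text
time_s: 43.92
ee_pos: [530.6, 97.7, 109.9]
ee_rot: [180.0, 0.1, 172.6]
force: [-0.1, -0.8, 1.1]
gripper_width: 9.6
gripper_force: 15.0
```

>>> {"api": "arm_command", "payload": {"rows": [{"delta_pos":[0,0,1],"roll":0,"jaw":0},{"delta_pos":[0,0,0.5],"roll":0,"jaw":25},{"delta_pos":[0,0,-1],"roll":0,"jaw":25},{"delta_pos":[0,0,-1],"roll":0,"jaw":25},{"delta_pos":[0,0,-35],"roll":0,"jaw":25},{"delta_pos":[0,0,-75],"roll":0,"jaw":25},{"delta_pos":[-28.5,-459.5,-80],"roll":17,"jaw":30},{"delta_pos":[-28.5,-459.5,-80],"roll":17,"jaw":30},{"delta_pos":[-28.5,-459.5,-80],"roll":17,"jaw":30},{"delta_pos":[-28.5,-459.5,-80],"roll":17,"jaw":30},{"delta_pos":[-28.5,-459.5,-80],"roll":17,"jaw":30},{"delta_pos":[-28.5,-459.5,-80],"roll":17,"jaw":30},{"delta_pos":[-28.5,-459.5,-80],"roll":17,"jaw":30},{"delta_pos":[-28.5,-459.5,-80],"roll":17,"jaw":30},{"delta_pos":[-28.5,-459.5,-80],"roll":17,"jaw":30},{"delta_pos":[-28.5,-459.5,-80],"roll":17,"jaw":30},{"delta_pos":[-28.5,-459.5,-80],"roll":17,"jaw":30},{"delta_pos":[-28.5,-459.5,-80],"roll":17,"jaw":30},{"delta_pos":[-28.5,-459.5,-60],"roll":17,"jaw":30},{"delta_pos":[-28.5,-459.5,-60],"roll":17,"jaw":30}]}}

```text
time_s: 45.58
ee_pos: [497.1, -361.4, 165.7]
ee_rot: [-179.7, -0.2, 87.5]
force: [-0.9, -0.4, -0.7]
gripper_width: 27.4
gripper_force: 0.0
```

```bash
python3 - <<'E'
from h import *
f=snap("r")[1]; check(f); go(499.7,-361.7,77,87.7)
E
```

```text
n245 px[333. 182.] mean[524.3  89.2 123.3] rect c[528.3  93.2] s[ 48.6 144.9] a81.2
knobs
n110 px[341. 194.] mean[545.2  68.1  81.2] rect c[550.3  72.2] s[84.3 47.2] a21.6
n24 px[345. 202.] mean[524.2   3.5  80.1] rect c[524.5   6.4] s[18.9 15.3] a81.5
rods in caddy n 125 zmax 190.3 x [ 0  0 42 42 41]
-203 0 -283 0 -323 0 -363 123 
t45.7 yaw 87.62 at [ 498.5 -361.1  168.4] F[-0.7 -0.1  1.4] w27.3 -> delta [-0.5, 1.2, 91.4] roll -0.02
```

>>> {"api": "arm_command", "payload": {"rows": [{"delta_pos":[0,1,0],"roll":0,"jaw":30},{"delta_pos":[0,1,25],"roll":0,"jaw":30},{"delta_pos":[0,1,50],"roll":0,"jaw":30},{"delta_pos":[0,1,75],"roll":0,"jaw":30},{"delta_pos":[0,1,90],"roll":0,"jaw":30},{"delta_pos":[0,1,90],"roll":0,"jaw":30},{"delta_pos":[0,1,90],"roll":0,"jaw":0},{"delta_pos":[0,1,90],"roll":0,"jaw":0},{"delta_pos":[0,1,90],"roll":0,"jaw":0},{"delta_pos":[0,1,90],"roll":0,"jaw":0},{"delta_pos":[0,1,90],"roll":0,"jaw":0},{"delta_pos":[0,1,90],"roll":0,"jaw":0}]}}

```text
time_s: 46.68
ee_pos: [500.4, -362.3, 81.0]
ee_rot: [179.9, 0.1, 87.6]
force: [-1.8, -0.5, 7.5]
gripper_width: 9.8
gripper_force: 15.0
```

>>> {"api": "arm_command", "payload": {"rows": [{"delta_pos":[0,0,-10],"roll":0,"jaw":0},{"delta_pos":[0,0,-30],"roll":0,"jaw":0},{"delta_pos":[0,0,-50],"roll":0,"jaw":0},{"delta_pos":[0,0,-75],"roll":0,"jaw":0},{"delta_pos":[0,0,-105],"roll":0,"jaw":0},{"delta_pos":[0,0,-138],"roll":0,"jaw":0},{"delta_pos":[0,0,-138],"roll":0,"jaw":0},{"delta_pos":[0,0,-138],"roll":0,"jaw":0}]}}

```text
time_s: 47.35
ee_pos: [501.3, -362.4, 220.2]
ee_rot: [179.7, 0.2, 87.6]
force: [0.6, 1.5, -0.4]
gripper_width: 10.0
gripper_force: 15.0
```

```bash
python3 - <<'E'
from h import *
from workcell import env
f=snap("s")[1]; p=env.state()["ee_pos"]; rod(f,p,(152,238),(0,2.2)); go(503.4,100.3,212,172.6)
E
```

```text
rod n 122 low end [ 500.2 -360.6] top [ 500.  -360.6] lean [-0.14  0.02] zmin 152.0
t47.5 yaw 87.59 at [ 499.7 -361.3  216.7] F[ 0.  -0.9 -0.8] w9.5 -> delta [461.3, -15.7, 4.7] roll -17.00
```

>>> {"api": "arm_command", "payload": {"rows": [{"delta_pos":[34,-1,0],"roll":-1.42,"jaw":0},{"delta_pos":[68,-2,0],"roll":-2.84,"jaw":0},{"delta_pos":[102,-3.5,0],"roll":-4.26,"jaw":0},{"delta_pos":[136,-5,0],"roll":-5.68,"jaw":0},{"delta_pos":[170,-6,0],"roll":-7.1,"jaw":0},{"delta_pos":[204,-7,0],"roll":-8.52,"jaw":0},{"delta_pos":[238,-8,0],"roll":-9.94,"jaw":0},{"delta_pos":[272,-9,0],"roll":-11.36,"jaw":0},{"delta_pos":[306,-10.5,0],"roll":-12.78,"jaw":0},{"delta_pos":[340,-12,0],"roll":-14.2,"jaw":0},{"delta_pos":[374,-13,0],"roll":-15.62,"jaw":0},{"delta_pos":[404,-14,0],"roll":-17,"jaw":0},{"delta_pos":[435,-15,0],"roll":-17,"jaw":0},{"delta_pos":[462.5,-16,0],"roll":-17,"jaw":0},{"delta_pos":[462.5,-16,0],"roll":-17,"jaw":0},{"delta_pos":[462.5,-16,0],"roll":-17,"jaw":0},{"delta_pos":[462.5,-16,0],"roll":-17,"jaw":0}]}}

```text
time_s: 48.87
ee_pos: [502.8, 100.6, 216.0]
ee_rot: [-179.9, -0.1, 172.6]
force: [-0.4, -0.4, -0.3]
gripper_width: 9.7
gripper_force: 15.0
```

```bash
python3 - <<'E'
from h import *
f=snap("q")[1]; held(f,2); check(f); go(503.4,100.5,170,172.6)
E
```

```text
z156 expect u 325.95 seen 326.00 n3
z164 expect u 325.91 seen 326.00 n3
z172 expect u 325.87 seen 326.00 n3
n255 px[333. 182.] mean[525.4  88.9 122.9] rect c[528.2  94. ] s[ 47.3 144.5] a81.4
knobs
n110 px[341. 193.] mean[544.7  67.8  81.6] rect c[549.1  55.7] s[42.8 93.6] a81.9
n23 px[346. 201.] mean[525.1   4.4  79.9] rect c[525.7   7.5] s[19.7 16. ] a84.4
rods in caddy n 181 zmax 213.4 x [ 0 55 42 42 42]
-203 0 -283 0 -323 0 -363 0 
t49.0 yaw 172.52 at [503.1 100.  216.6] F[-0.4  0.1 -0.1] w9.5 -> delta [-0.2, 0.5, 46.6] roll -0.02
```

>>> {"api": "arm_command", "payload": {"rows": [{"delta_pos":[0,0,0],"roll":0,"jaw":0},{"delta_pos":[0,0,12],"roll":0,"jaw":0},{"delta_pos":[0,0,24],"roll":0,"jaw":0},{"delta_pos":[0,0,36],"roll":0,"jaw":0},{"delta_pos":[0,0,46],"roll":0,"jaw":0},{"delta_pos":[0,0,46],"roll":0,"jaw":0}]}}

```text
time_s: 49.47
ee_pos: [502.1, 100.1, 169.1]
ee_rot: [-179.9, -0.2, 172.5]
force: [0.0, -0.4, -0.4]
gripper_width: 9.8
gripper_force: 15.0
```

>>> {"api": "arm_command", "payload": {"rows": [{"delta_pos":[0,0,15],"roll":0,"jaw":0},{"delta_pos":[0,0,30],"roll":0,"jaw":0},{"delta_pos":[0,0,43],"roll":0,"jaw":0},{"delta_pos":[0,0,53],"roll":0,"jaw":0},{"delta_pos":[0,0,58],"roll":0,"jaw":0},{"delta_pos":[0,0,60.5],"roll":0,"jaw":0},{"delta_pos":[0,0,61.5],"roll":0,"jaw":0},{"delta_pos":[0,0,61.5],"roll":0,"jaw":0}]}}

```text
time_s: 50.13
ee_pos: [503.9, 100.9, 111.0]
ee_rot: [180.0, 0.1, 172.6]
force: [-2.1, -1.5, 3.1]
gripper_width: 9.9
gripper_force: 15.0
```

>>> {"api": "arm_command", "payload": {"rows": [{"delta_pos":[0,0,-1],"roll":0,"jaw":25},{"delta_pos":[0,0,-1],"roll":0,"jaw":25},{"delta_pos":[0,0,-1],"roll":0,"jaw":25},{"delta_pos":[0,0,-35],"roll":0,"jaw":25},{"delta_pos":[0,0,-75],"roll":0,"jaw":25},{"delta_pos":[0,0,-100],"roll":0,"jaw":30},{"delta_pos":[0,0,-100],"roll":0,"jaw":30},{"delta_pos":[399,403,-100],"roll":0,"jaw":30},{"delta_pos":[399,403,-100],"roll":0,"jaw":30},{"delta_pos":[399,403,-100],"roll":0,"jaw":30},{"delta_pos":[399,403,-100],"roll":0,"jaw":30},{"delta_pos":[399,403,-100],"roll":0,"jaw":30},{"delta_pos":[399,403,-100],"roll":0,"jaw":30},{"delta_pos":[399,403,-100],"roll":0,"jaw":30},{"delta_pos":[399,403,-100],"roll":0,"jaw":30},{"delta_pos":[399,403,-100],"roll":0,"jaw":30},{"delta_pos":[399,403,-100],"roll":0,"jaw":30},{"delta_pos":[399,403,-100],"roll":0,"jaw":30},{"delta_pos":[399,403,-100],"roll":0,"jaw":30},{"delta_pos":[399,403,-100],"roll":0,"jaw":30}]}}

```text
time_s: 51.8
ee_pos: [173.4, 533.1, 209.0]
ee_rot: [-180.0, -0.0, 172.6]
force: [0.8, -0.5, 0.3]
gripper_width: 27.6
gripper_force: 0.0
```

>>> {"api": "arm_command", "payload": {"rows": [{"delta_pos":[0,0,0],"roll":0,"jaw":30},{"delta_pos":[0,0,0],"roll":0,"jaw":30},{"delta_pos":[0,0,0],"roll":0,"jaw":30},{"delta_pos":[0,0,0],"roll":0,"jaw":30}]}}

```text
time_s: 52.13
ee_pos: [175.9, 530.8, 209.4]
ee_rot: [-179.9, 0.0, 172.5]
force: [0.6, 0.2, 0.2]
gripper_width: 27.2
gripper_force: 0.0
```

```bash
python3 - <<'E'
from h import *
fs=snap("z"); check(fs[1]); t=fs[0]
print("top"); blobs(t,116,133,(270,120,350,225),30); blobs(t,74,90,(265,145,360,225),8); blobs(t,54,66,(265,145,360,225),30); print("rods"); blobs(t,140,200,(270,100,350,225),8); print("wall"); blobs(t,38,50,(265,145,365,225),8)
a=np.hstack([cv2.resize(t["img"][115:225,255:375],(400,366),interpolation=cv2.INTER_CUBIC),cv2.resize(fs[1]["img"][140:250,295:415],(400,366),interpolation=cv2.INTER_CUBIC)])
cv2.imwrite("pics/z.png",a)
E
```

```text
n250 px[333. 182.] mean[524.   89.  123.4] rect c[529.2  93.3] s[ 46.3 145.7] a84.0
knobs
n112 px[341. 193.] mean[545.8  67.6  81.6] rect c[547.8  56.3] s[42.1 93.5] a83.5
n22 px[345. 201.] mean[523.9   3.3  81. ] rect c[524.3   4.7] s[17.9 16.3] a83.7
rods in caddy n 167 zmax 190.7 x [ 0 44 42 41 40]
-203 0 -283 0 -323 0 -363 0 
top
n280 px[314. 170.] mean[522.1  93.5 125.6] rect c[530.6  97.1] s[ 43.5 147.6] a82.5
n20 px[297. 164.] mean[548.4 181.5  83. ] rect c[550.4 182.2] s[14.2 17.8] a78.7
n19 px[305. 169.] mean[541.9 142.3  83.7] rect c[543.  142.3] s[15.8 15.1] a2.1
n13 px[323. 171.] mean[563.4  72.8  81.9] rect c[561.7  72.8] s[ 3. 33.] a80.9
n18 px[325. 179.] mean[529.   49.2  84. ] rect c[530.  48.] s[15.  15.8] a78.8
n10 px[314. 182.] mean[498.8  81.3  82.2] rect c[500.7  80.9] s[ 2.  25.7] a85.5
n19 px[335. 184.] mean[525.8   8.1  83.4] rect c[526.6   8.2] s[16.2 16.7] a80.8
n28 px[306. 188.] mean[463.  100.   81.8] rect c[463.1  99.1] s[23.5 46.4] a29.3
n304 px[298. 170.] mean[539.9 173.5  61.5] rect c[545.7 171.2] s[ 68.1 126.2] a87.8
n447 px[330. 185.] mean[525.1  27.
[... 166 characters left out ...]
92.6 171.3] rect c[557.8  93. ] s[13.4  7.7] a24.5
n29 px[314. 161.] mean[529.9  96.5 171. ] rect c[529.6  96.4] s[6.6 7.9] a29.9
n28 px[310. 166.] mean[502.3  99.7 171.7] rect c[502.3 100.1] s[9.  7.9] a24.8
wall
n14 px[362. 166.] mean[677.9 -51.2  42.9] rect c[677.8 -48.9] s[22.  11.2] a79.3
n10 px[338. 173.] mean[600.9  22.3  47.2] rect c[601.9  22.1] s[27.6  7.5] a84.1
n53 px[284. 179.] mean[483.8 209.5  44.8] rect c[477.7 207.9] s[49.5 50.7] a61.4
n157 px[335. 196.] mean[498.8  -6.4  45.3] rect c[509.2 -16. ] s[ 89.8 156.1] a54.6
n9 px[297. 184.] mean[484.5 150.4  44.3] rect c[483.9 151.2] s[20.9  4.9] a77.8
n8 px[307. 195.] mean[459.4  94.1  41.6] rect c[459.9  94.6] s[18.8  4.6] a87.0
```

View pics/z.png

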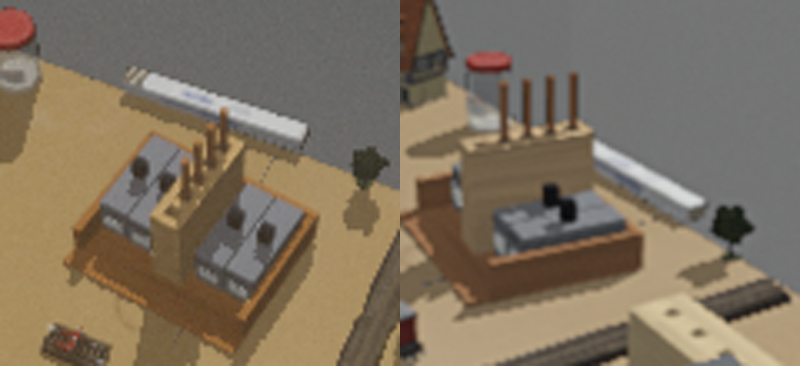

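The pictures show the four rods upright in wells 2 to 5 with their tops at z≈190, all boxes standing, and the caddy in the gap. To make sure its end is against the back wall, I'll give it a gentle nudge with closed fingers.

```bash
python3 -c "
from h import *
go(427.9,109.5,150,172.6)"
```

```text
t52.2 yaw 172.49 at [176.2 530.9 209.8] F[-0.4  0.2 -0.6] w27.9 -> delta [-304.7, -384.9, 59.8] roll -0.02
```

>>> {"api": "arm_command", "payload": {"rows": [{"delta_pos":[-304.5,-385,0],"roll":0,"jaw":0},{"delta_pos":[-304.5,-385,0],"roll":0,"jaw":0},{"delta_pos":[-304.5,-385,0],"roll":0,"jaw":0},{"delta_pos":[-304.5,-385,0],"roll":0,"jaw":0},{"delta_pos":[-304.5,-385,0],"roll":0,"jaw":0},{"delta_pos":[-304.5,-385,0],"roll":0,"jaw":0},{"delta_pos":[-304.5,-385,0],"roll":0,"jaw":0},{"delta_pos":[-304.5,-385,0],"roll":0,"jaw":0},{"delta_pos":[-304.5,-385,0],"roll":0,"jaw":0},{"delta_pos":[-304.5,-385,0],"roll":0,"jaw":0},{"delta_pos":[-304.5,-385,0],"roll":0,"jaw":0},{"delta_pos":[-304.5,-385,0],"roll":0,"jaw":0},{"delta_pos":[-304.5,-385,0],"roll":0,"jaw":0},{"delta_pos":[-304.5,-385,0],"roll":0,"jaw":0},{"delta_pos":[-304.5,-385,60],"roll":0,"jaw":0},{"delta_pos":[-304.5,-385,100],"roll":0,"jaw":0},{"delta_pos":[-304.5,-385,140],"roll":0,"jaw":0},{"delta_pos":[-304.5,-385,165],"roll":0,"jaw":0},{"delta_pos":[-304.5,-385,184],"roll":0,"jaw":0},{"delta_pos":[-304.5,-385,184],"roll":0,"jaw":0}]}}

```text
time_s: 53.9
ee_pos: [422.8, 110.8, 22.1]
ee_rot: [-179.8, -0.5, 172.6]
force: [-0.7, -0.2, -0.1]
gripper_width: 0.5
gripper_force: 0.0
```

>>> {"api": "arm_command", "payload": {"rows": [{"delta_pos":[0,0,0],"roll":0,"jaw":0},{"delta_pos":[0,0,0],"roll":0,"jaw":0},{"delta_pos":[-4,0,0],"roll":0,"jaw":0},{"delta_pos":[-8,0,0],"roll":0,"jaw":0},{"delta_pos":[-10,0,0],"roll":0,"jaw":0},{"delta_pos":[-12,0,0],"roll":0,"jaw":0},{"delta_pos":[-12,0,0],"roll":0,"jaw":0},{"delta_pos":[-12,0,0],"roll":0,"jaw":0}]}}

```text
time_s: 54.57
ee_pos: [439.6, 109.3, 25.8]
ee_rot: [180.0, 0.0, 172.6]
force: [0.2, -0.1, 0.5]
gripper_width: 0.5
gripper_force: 0.0
```

>>> {"api": "arm_command", "payload": {"rows": [{"delta_pos":[-1,0,0],"roll":0,"jaw":0},{"delta_pos":[-2,0,0],"roll":0,"jaw":0},{"delta_pos":[-3,0,0],"roll":0,"jaw":0},{"delta_pos":[-4,0,0],"roll":0,"jaw":0},{"delta_pos":[-4,0,0],"roll":0,"jaw":0},{"delta_pos":[-4,0,0],"roll":0,"jaw":0}]}}

```text
time_s: 55.07
ee_pos: [440.9, 108.9, 25.4]
ee_rot: [-180.0, -0.3, 172.6]
force: [-6.1, 1.4, 4.3]
gripper_width: 0.5
gripper_force: 3.1
```

>>> {"api": "arm_command", "payload": {"rows": [{"delta_pos":[-1,0,0],"roll":0,"jaw":0},{"delta_pos":[-2,0,0],"roll":0,"jaw":0},{"delta_pos":[-3,0,0],"roll":0,"jaw":0},{"delta_pos":[-3,0,0],"roll":0,"jaw":0}]}}

```text
time_s: 55.4
ee_pos: [440.3, 108.7, 25.3]
ee_rot: [-179.9, -0.7, 172.6]
force: [-14.1, 4.5, 11.5]
gripper_width: 0.7
gripper_force: 7.3
```

It's firmly against the wall: the force rose with no movement. I retreat and check.

>>> {"api": "arm_command", "payload": {"rows": [{"delta_pos":[10,0,0],"roll":0,"jaw":0},{"delta_pos":[30,0,0],"roll":0,"jaw":0},{"delta_pos":[45,0,0],"roll":0,"jaw":0},{"delta_pos":[45,0,-40],"roll":0,"jaw":0},{"delta_pos":[45,0,-80],"roll":0,"jaw":0},{"delta_pos":[45,0,-120],"roll":0,"jaw":0},{"delta_pos":[45,0,-160],"roll":0,"jaw":0},{"delta_pos":[45,40,-185],"roll":0,"jaw":0},{"delta_pos":[75,80,-185],"roll":0,"jaw":0},{"delta_pos":[105,120,-185],"roll":0,"jaw":0},{"delta_pos":[135,160,-185],"roll":0,"jaw":0},{"delta_pos":[165,200,-185],"roll":0,"jaw":0},{"delta_pos":[195,240,-185],"roll":0,"jaw":0},{"delta_pos":[225,280,-185],"roll":0,"jaw":0},{"delta_pos":[255,320,-185],"roll":0,"jaw":0},{"delta_pos":[285,360,-185],"roll":0,"jaw":0},{"delta_pos":[285,380,-185],"roll":0,"jaw":0},{"delta_pos":[285,380,-185],"roll":0,"jaw":0},{"delta_pos":[285,380,-185],"roll":0,"jaw":0},{"delta_pos":[285,380,-185],"roll":0,"jaw":0}]}}

```text
time_s: 57.07
ee_pos: [211.6, 523.7, 209.6]
ee_rot: [-180.0, 0.0, 172.8]
force: [-0.0, 0.1, -1.1]
gripper_width: 0.3
gripper_force: 0.0
```

```bash
python3 - <<'E'
from h import *
fs=snap("y"); check(fs[1]); t=fs[0]
print("top"); blobs(t,116,133,(270,120,350,225),30); blobs(t,74,90,(265,145,360,225),15); print("rods"); blobs(t,140,200,(270,100,350,225),8)
from workcell import env
print(env.state()["ee_pos"],env.state()["force"])
# changed pixels against the start, by blob
o=pickle.load(open("top0.pkl","rb")); d=(np.abs(t["z_map"]-o["z_map"])>15).astype(np.uint8); d=cv2.morphologyEx(d,cv2.MORPH_OPEN,np.ones((2,2)))
n,L,s,c=cv2.connectedComponentsWithStats(d); print([(s[i].tolist()) for i in range(1,n) if s[i,4]>12])
E
```

```text
n242 px[333. 182.] mean[525.2  89.2 123.3] rect c[529.1  94.1] s[ 45.5 144.8] a82.7
knobs
n113 px[341. 193.] mean[546.5  68.2  81.6] rect c[550.3  57.6] s[42.8 94.6] a85.1
n22 px[345. 201.] mean[524.6   4.4  80.3] rect c[525.1   6.1] s[17.1 16.1] a2.2
rods in caddy n 164 zmax 190.3 x [ 0 43 38 41 42]
-203 0 -283 0 -323 0 -363 0 
top
n281 px[314. 170.] mean[522.4  93.1 125.6] rect c[531.4  96.2] s[ 42.4 147.6] a82.9
n20 px[297. 164.] mean[548.3 181.7  82.7] rect c[551.1 182.3] s[15.9 17.1] a82.4
n19 px[305. 169.] mean[542.1 142.4  83.4] rect c[543.6 142.8] s[17.2 15.5] a2.0
n22 px[325. 179.] mean[528.5  48.8  83.3] rect c[529.4  48.3] s[15.4 14.6] a80.5
n20 px[334. 184.] mean[524.6   8.4  83.3] rect c[525.6   8.7] s[17.  17.9] a83.5
n24 px[306. 188.] mean[462.4 100.1  81.5] rect c[461.1 101.9] s[14.7 43.3] a16.3
rods
n29 px[322. 151.] mean[583.9  88.7 172.2] rect c[582.7  87.8] s[11.  8.] a25.3
n30 px[318. 156.] mean[557.5  92.9 170. ] rect c[558.2  93.2] s[10.8  7.7] a25.2
n28 px[314. 161.] mean[530.5  96.9 171.4] rect c[530.9  97.1] s[7.4 7.6] a24.8
n30 px[310. 167.] mean[502.7 100.1 170.8] rect c[503.5 100.6] s[11.7  8. ] a25.6
[212.82514657 521.18965566 210.20062256] [ 0.54869834  0.05800205 -0.22302799]
[[70, 77, 117, 93, 4961], [154, 126, 71, 154, 2780], [234, 134, 36, 41, 851], [287, 148, 43, 52, 837], [326, 176, 21, 29, 257], [91, 180, 117, 132, 1167], [384, 197, 7, 16, 45], [404, 206, 8, 16, 47], [415, 210, 8, 15, 43], [425, 215, 9, 15, 44], [272, 272, 9, 6, 27], [296, 298, 9, 10, 38], [241, 302, 5, 3, 14], [231, 327, 43, 31, 391]]
```

All as asked, and only the arm, caddy, boxes and rods changed. I hand in.

```bash
python3 -c "
from workcell import env
print(env.job_done())"
```

```text
the job is handed in; nothing more can be done
None
```

The job is handed in: the caddy stands square in the gap between boxes 2 and 3 against the back wall, the four rods present are upright at the bottom of wells 2 to 5, all four boxes are still standing in the tray, and a before/after depth comparison showed nothing else moved.

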